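# Prop open the hood of the bench incubator

## Task

The dust hood of the bench incubator stands raised on its stiff hinge alone, which is not to be trusted. Swing the prop rod on the incubator's front up from its rest, then bring the hood down onto it until the rod's ball end is fully home in the socket on the hood's front edge and the rod carries the hood. Do not disturb the bottle, beaker, timer and tape standing around.

Things in the scene. Friction and masses are not known exactly. Their poses are not given: they have to be found in the camera images.
- incubator: Bench incubator: a cream open-topped box 200 (x) x 260 (y) x 85 mm high with two red-lidded sample pots and a dish inside, fixed to the bench but found in different places and turns. Origin: centre of its underside, on the bench. Its front (with rod and control panel) faces its -x, its hood is hinged along its +y (left) top edge, the hood's free edge is at its -y (right).
- hood (a joint): Angle of the hood, rad: 0 = closed (level), grows as it is raised. Blue frame 200 x 260 x 30 mm with clear pane, 0.5 kg. The hinge is stiff: the hood stays where it is left; about 1 to 3 N pressing down at the tab lowers it, about 6 N lifts it. It starts between 0.72 and 0.90; with the rod's ball home in the socket it reads 0.50. Range 0 to 1.3.
- hood_hinge (a point): Middle of the hood's hinge line, which runs along the incubator's x; in the incubator's frame at (0, 130, 90) mm. Axes turn with the hood: -y runs from the hinge along the hood to its free edge, z is the hood's outward (upper) normal.
- hood_tab (a point): Middle of the upper face of the black grip tab on the hood's free edge (100 mm along x, 32 mm along y, 12 mm thick), 274 mm from the hinge along the hood's -y and 19 mm above the hood's plane; axes as the hood. Press here to lower the hood.
- hood_socket (a point): Dark steel socket lug, 20 mm thick in x, on the hood's front edge, 110 mm in front (-x) of the hood's middle and 200 mm from the hinge. This point: where the centre of the rod's ball lies when home. It opens along its -z (away from the hood, downward): a pocket 17 mm wide in y, its ceiling 6 mm above this point, its straight walls reaching 7 mm below this point and then a mouth flaring out to about 38 mm wide, 23 mm below this point. Axes as the hood.
- prop_rod (a joint): Angle of the prop rod, rad: 0 = lying level on its rest along the incubator's front, towards the incubator's +y (left); grows as its end swings up. The pivot is stiff enough for the rod to stay where it is left (under 1 N at the handle moves it). It starts between 0 and 0.2; with the ball home in the socket it reads 1.07; within 0.08 of that the flared mouth guides the ball in. Range 0 to 1.4. As long as the hood is above 0.70 rad the rod swings freely under the socket.
- rod_pivot (a point): The rod's pivot axis (along the incubator's x) in the plane of the rod, in the incubator's frame at (-110, -122, 45.5) mm, 10 mm in front of the case. Axes turn with the rod: y runs along the rod from pivot to ball.
- rod_handle (a point): Grip point on the red handle of the rod: a round bar 14 mm thick that sticks out from the rod towards the robot (incubator's -x), from 3 to 77 mm in front of the rod (a 20 mm flange over its last 4 mm), 80 mm along the rod from the pivot. This point is on the bar's axis, 53 mm in front of the rod. The bar may be pinched from its two sides and turns between the fingers as the rod swings.
- rod_end (a point): Centre of the dark ball of 12 mm diameter at the rod's free end, 160 mm from the pivot (rod 8 mm thick). Axes turn with the rod.
- amber_bottle: Amber glass bottle with black cap, 53 mm thick, 109 mm high; origin centre of underside. Bystander.
- beaker: Glass beaker, 71 mm wide, 92 mm high; origin centre of underside. Bystander.
- timer: White laboratory timer lying flat, 60 x 66 x 18 mm; origin centre of underside. Bystander.
- tape_roll: Roll of label tape lying flat, 65 mm wide, 19 mm high; origin centre of underside. Bystander.

How it is judged:
By the outcome, as a careful person would: the job done as asked, in the order asked, and still so for the second after the job is handed in, with the robot touching nothing.
It also fails if it takes over 51 s, if anything falls off the work surface, if the arm or the gripper's body presses on something with over 40 N, if the wrist force passes 120 N, or if a joint passes its speed limit or range.

## Robot

A 6-joint arm with a two-finger parallel gripper is mounted at the origin on the work surface; the furniture and walls round the work are solid. World frame = base frame: x ahead of the robot, y to its left, z up, the work surface at z = 0. Lengths are in mm, angles in rad, forces in N, time in s.
With the tool pointing down it reaches from about 275 to 1000 mm from the base axis. Payload 8.4 kg.
Tool frame: the origin (TCP) lies midway between the tips of the shut fingers; the grasp point (between the pads) lies behind it (r.pinch_z is the z of the grasp point in the tool frame, in mm); z points along the fingers, y is the direction in which the jaws open and shut (so a half turn about z gives the same grasp; the last joint's range is limited). The gripper opens to 85 mm and grips with 20 to 120 N. Pads are 22 mm wide; open, the fingers measure 114 mm over their backs; the gripper's body (76 mm by 85 mm) begins 54 mm behind the grasp point. The pads swing forward as they close: fully open they stand 13 mm farther back than shut.
Start: joints at [-1.167, 0.353, 1.633, -0, 1.155, -0.002], TCP at [246.72, -574.245, 231.281] pointing down, gripper open.
Joint ranges: [-2.63, 2.63], [-0.92, 2.1], [0.06, 2.66], [-1.3, 4.44], [0, 2.69], [-3.02, 3.02]. Speed limits (rad/s): [2.22, 2.22, 2.79, 3.14, 3.14, 3.14].

## Interface

Orientations are given as [roll, pitch, yaw] about the fixed x, y, z axes, in that order (R = Rz(yaw) Ry(pitch) Rx(roll)).
In Python, from rig import r, optics, ticket gives the robot as it stands.
- The arm moves only by the shell command python3 -m jog 'ROWS' [FORCE]. ROWS is text: rows parted by semicolons, each of 7 numbers parted by spaces: the closure in counts, from 0 (fully open) to 255 (shut), then the shift along the tool's x, y, z in mm, then the turn, a rotation vector about the tool's x, y, z in degrees. A call has 1 to 5 rows; each row shifts and turns the pose as measured when the row begins, along the tool's axes as they then stand; what a row does not reach is not made up. A row lasts 1/12 s, in which the tool goes at most 41.7 mm and 7.16 degrees, less where a joint would pass 70% of its speed; a pose out of reach is approached as far as the arm can. A call with a gripper value outside its range is refused whole. The fingers move at their own pace and stop on an object; FORCE is the grip in N (left out, the last holds). Time passes only in rows, so rows that do not move let the fingers close. It gives the time, the measured TCP pose, the force and the opening at its end, in the units of the state.
- r.sense(): the state, without advancing time (a new reading comes with each control period).
- optics.grab_frame(name): name is "scene" or "side" or "wrist"; returns the picture (400x640x3 uint8, red, green, blue); there is no depth.
- optics.camera_info(name): a dict with "fx", "fy", "cx", "cy" (pixels), "world_from_camera" (4x4, takes a point from camera to world coordinates). Camera axes: x right, y down, z forward; pixel columns grow to the right and rows downward; lengths in mm; the calibration is good to about 2 mm. A picture is of the moment at which its call begins: read the wrist's pose just before it. camera_info takes no time and is no camera call; for the wrist camera it gives the pose at the moment of the call.
- ticket.sign_off(): hands the job in, once; it reports no verdict.
The state is a dict: "clock": time; "qpos": joint angles; "qvel": joint speeds; "joint_efforts": joint torques, N m; "eef_pos": TCP position; "tcp_rot": TCP orientation; "contact_force": force on the tool from outside, world axes, zero at the start; "wrist_torque": the same for the moment, N m; "opening": opening from 0.0 (shut) to 1.0 (fully open).
Only numpy, scipy, OpenCV 4.12 (cv2) and the standard library are available. Lean on these libraries where they do the work, as an engineer would, in place of code of your own. Each camera call takes 0.05 s, during which the arm holds its last target.

## Working session

There is one attempt and no reset: what is moved stays moved. The work goes in short steps, Python scripts to look and compute and a shell command to move; the robot and the scene stay as the last step left them, time stands still between calls to the robot, and variables do not carry over. Pictures are saved under pics/ and viewed, and the job is handed in when it is done.

```bash
ls; mkdir -p pics
python3 - <<'E'
from rig import r,optics,ticket
import cv2
print(r.sense(), r.pinch_z)
for n in ("scene","side","wrist"):
    ci=optics.camera_info(n); print(n,ci)
    cv2.imwrite(f"pics/{n}0.png",optics.grab_frame(n)[:,:,::-1])
E
```

```text
pics
{'clock': 0.0, 'qpos': array([-1.16738397e+00,  3.53647933e-01,  1.63416054e+00,  5.49550850e-06,
        1.15520781e+00, -2.36032729e-03]), 'qvel': array([ 0.00071483,  0.0011954 , -0.00020269, -0.00114266,  0.00012904,
        0.00027886]), 'joint_efforts': array([-1.44418271e-03, -6.05243540e+01, -3.42069912e+01, -8.78757282e-05,
        9.42415703e-03, -2.29746445e-05]), 'eef_pos': array([ 246.53571654, -573.78318211,  230.55052375]), 'tcp_rot': array([-3.14016904e+00, -8.38477654e-06,  4.05770452e-01]), 'contact_force': array([-0.26371974, -0.16352079,  0.40632258]), 'wrist_torque': array([ 0.02642164, -0.0279011 , -0.02361339]), 'opening': 0.9989107291466162} -18.700000000000003
scene {'fx': 502.79265749843984, 'fy': 502.79265749843984, 'cx': 326.4060214902388, 'cy': 189.61026746276505, 'world_from_camera': array([[ 9.99618083e-01,  1.43001807e-02, -2.36472774e-02,
         5.71201854e+02],
       [ 2.75175311e-02, -5.93861469e-01,  8.04096599e-01,
        -1.26290901e+03],
       [-2.54448021e-03, -8.04440215e-01, -5.94028169e-01,
         1.03039810e+03],
       [ 0.0000
[... 316 characters left out ...]
2073872e-01,  4.70084661e-01,
        -6.09801310e+02],
       [-2.88862533e-03, -5.11418532e-01, -8.59326911e-01,
         1.22145256e+03],
       [ 0.00000000e+00,  0.00000000e+00,  0.00000000e+00,
         1.00000000e+00]])}
wrist {'fx': 282.49372376275016, 'fy': 282.49372376275016, 'cx': 319.2657989687421, 'cy': 201.44411116530944, 'world_from_camera': array([[ 3.94780960e-01, -8.85036752e-01, -2.46694024e-01,
         3.09681117e+02],
       [-9.18774557e-01, -3.80618036e-01, -1.04800880e-01,
        -5.47086808e+02],
       [-1.14356413e-03,  2.68029584e-01, -9.63410003e-01,
         3.73595378e+02],
       [ 0.00000000e+00,  0.00000000e+00,  0.00000000e+00,
         1.00000000e+00]])}
```

View pics/scene0.png

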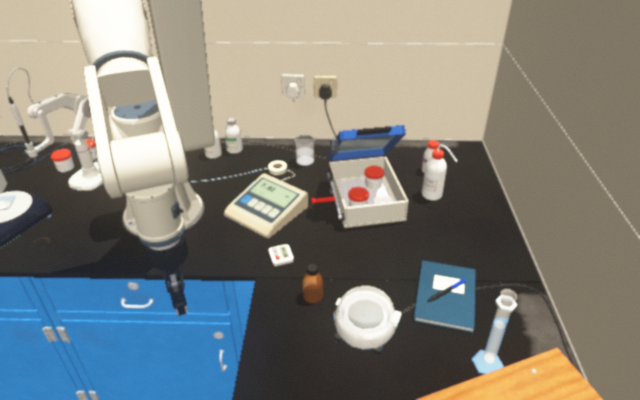

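View pics/side0.png

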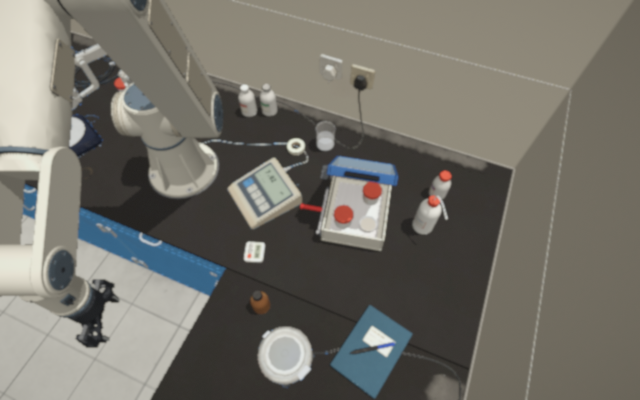

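View pics/wrist0.png

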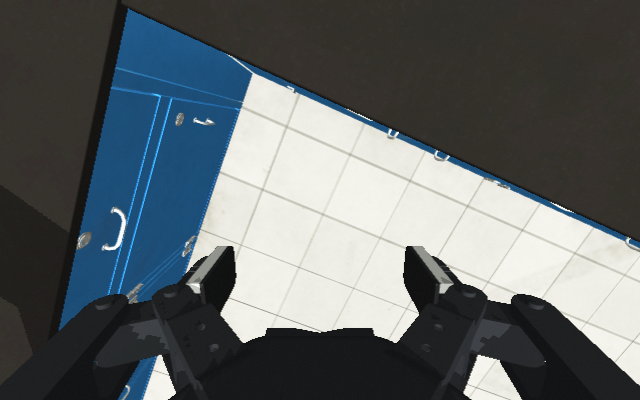

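The incubator is at about (368,190) in the scene view and (355,210) in the side view. Its red handle points left, towards the robot, and the blue hood is raised at the back. I'll zoom in for the corners.

Run:
```python
import cv2
a=cv2.imread("pics/scene0.png")[110:240,280:440]; b=cv2.imread("pics/side0.png")[140:265,280:440]
cv2.imwrite("pics/z_a.png",cv2.resize(a,None,fx=5,fy=5,interpolation=cv2.INTER_CUBIC)[:600])
cv2.imwrite("pics/z_b.png",cv2.resize(b,None,fx=5,fy=5,interpolation=cv2.INTER_CUBIC)[:600])
```

```text
(no output)
```

View pics/z_a.png

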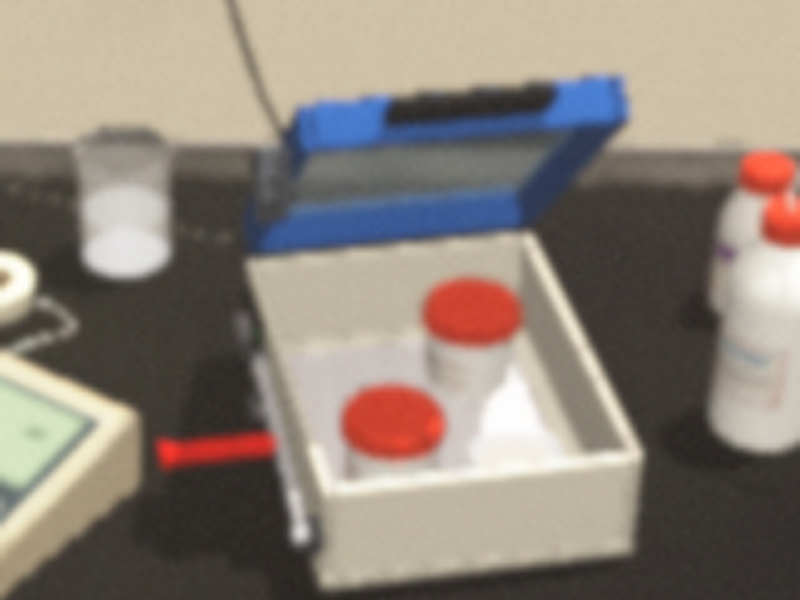

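View pics/z_b.png

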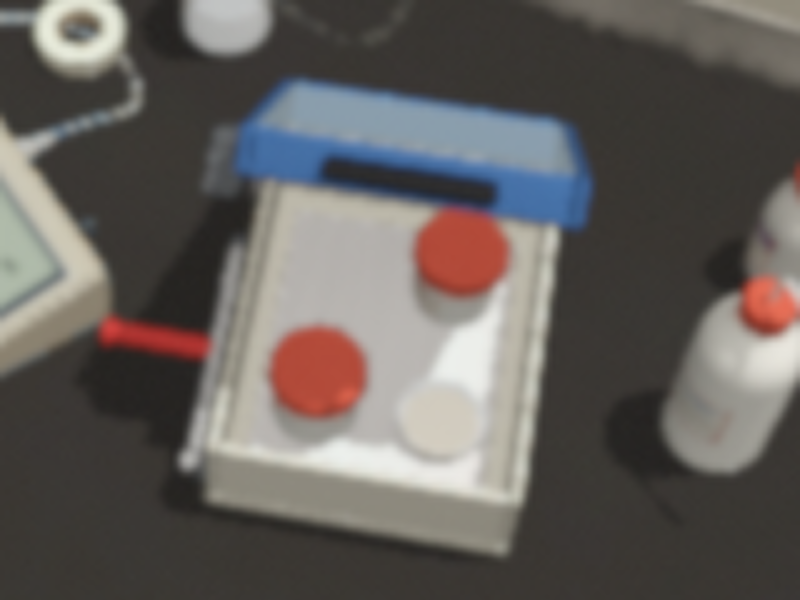

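```bash
cat > h.py <<'E'
import numpy as np
from scipy.optimize import least_squares
from scipy.spatial.transform import Rotation as R
def proj(ci,P):
    T=np.linalg.inv(ci["world_from_camera"]); p=T[:3,:3]@P+T[:3,3]
    return np.array([ci["fx"]*p[0]/p[2]+ci["cx"],ci["fy"]*p[1]/p[2]+ci["cy"]])
def Rx(a): return R.from_rotvec([a,0,0]).as_matrix()
def inc(q,p): return R.from_rotvec([0,0,q[2]]).as_matrix()@np.array(p,float)+[q[0],q[1],0]
def hood(q,p,a): return inc(q,np.array([0,130,90])+Rx(-a)@np.array(p,float))
def rod(q,p,a): return inc(q,np.array([-110,-122,45.5])+Rx(a)@np.array(p,float))
def ray(ci,uv):
    W=ci["world_from_camera"]; d=W[:3,:3]@np.array([(uv[0]-ci["cx"])/ci["fx"],(uv[1]-ci["cy"])/ci["fy"],1]); return W[:3,3],d
E
python3 - <<'E'
from h import *
from rig import optics
C={n:optics.camera_info(n) for n in("scene","side")}
O={"scene":(280,110),"side":(280,140)}
obs=[("scene",'i',(-100,-130,85),(322,492)),("scene",'i',(100,-130,85),(640,455)),("scene",'i',(-100,-130,0),(322,587)),("scene",'i',(100,-130,0),(632,552)),("scene",'i',(-100,130,85),(250,262)),
("side",'i',(-100,-130,85),(210,448)),("side",'i',(100,-130,85),(522,495)),("side",'i',(-100,-130,0),(208,502)),("side",'i',(100,-130,0),(505,553)),
("scene",'h',(0,-274,13),(470,104)),("side",'h',(0,-274,13),(410,182)),
("scene",'r',(-77,80,0),(163,453)),("side",'r',(-77,80,0),(108,331)),("scene",'r',(-3,80,0),(272,447)),("side",'r',(-3,80,0),(210,347)),("side",'r',(0,160,0),(236,247)),("scene",'r',(0,160,0),(243,322))]
F={'i':lambda q,p:inc(q,p),'h':lambda q,p:hood(q,p,q[3]),'r':lambda q,p:rod(q,p,q[4])}
def res(q):
    return np.concatenate([proj(C[c],F[k](q,p))-(np.array(uv)/5+O[c]-0.4) for c,k,p,uv in obs])
s=least_squares(res,[640,-60,0.0,.8,.1],loss='soft_l1')
print(s.x.round(3)); print(res(s.x).reshape(-1,2).round(1))
q=s.x
print("handle",rod(q,(-53,80,0),q[4]),"up",rod(q,(-53,80,0),1.07),"tab",hood(q,(0,-274,19),q[3]),"tab.5",hood(q,(0,-274,19),.5),"sock",hood(q,(-110,-200,0),.5),rod(q,(0,160,0),1.07),'ball',rod(q,(0,160,0),q[4]))
# balance top/edges
for n,uv in (("scene",(303,190)),("side",(301,196)),("side",(255,226)),("scene",(271,232))):
    o,d=ray(C[n],uv)
    for z in(0,40,60): print(n,uv,z,(o+d*(z-o[2])/d[2]).round(0))
E
```

```text
[ 6.5654e+02 -3.8751e+01  1.3800e-01  3.0700e+00  5.8700e-01]
[[ -4.8  23.1]
 [  0.4  25.4]
 [ -5.2  25.9]
 [ -0.7  27.7]
 [ -0.8  16.8]
 [-19.   27.1]
 [-17.3  33.7]
 [-17.6  26.8]
 [-16.5  31.8]
 [-26.5   1.6]
 [  7.8 -45. ]
 [ -5.6  15.3]
 [-18.4  22.3]
 [ -2.5  14.7]
 [-16.4  24.5]
 [-15.3  20. ]
 [  1.8  14.3]]
handle [ 502.71748512 -116.04915253   89.79693336] up [ 506.6010654  -143.98726141  115.67604034] tab [600.82549805 362.05248833  90.61279859] tab.5 [ 670.4937513  -139.13432975  238.03666625] sock [553.85424438 -98.97912623 185.88510772] [553.80792943 -98.64594085 185.85208068] ball [546.04076886 -42.76972308 134.09386673]
scene (303, 190) 0 [450. 128.   0.]
scene (303, 190) 40 [454.  74.  40.]
scene (303, 190) 60 [457.  47.  60.]
side (301, 196) 0 [456.  62.   0.]
side (301, 196) 40 [468.  40.  40.]
side (301, 196) 60 [474.  29.  60.]
side (255, 226) 0 [ 360. -110.    0.]
side (255, 226) 40 [ 375. -126.   40.]
side (255, 226) 60 [ 383. -135.   60.]
scene (271, 232) 0 [365. -93.   0.]
scene (271, 232) 40 [ 373. -139.   40.]
scene (271, 232) 60 [ 377. -161.   60.]
```

```bash
cat > fit.py <<'E'
from h import *
from rig import optics
C={n:optics.camera_info(n) for n in("scene","side")}
O={"scene":(280,110),"side":(280,140)}
obs=[("scene",'i',(-100,-130,85),(322,492)),("scene",'i',(100,-130,85),(640,455)),("scene",'i',(-100,-130,0),(322,587)),("scene",'i',(100,-130,0),(632,552)),("scene",'i',(-100,130,85),(250,262)),
("side",'i',(-100,-130,85),(210,448)),("side",'i',(100,-130,85),(522,495)),("side",'i',(-100,-130,0),(208,502)),("side",'i',(100,-130,0),(505,553)),
("scene",'h',(0,-274,13),(470,104)),("side",'h',(0,-274,13),(410,182)),
("scene",'r',(-77,80,0),(163,453)),("side",'r',(-77,80,0),(108,331)),("scene",'r',(-3,80,0),(272,447)),("side",'r',(-3,80,0),(210,347)),("side",'r',(0,160,0),(236,247)),("scene",'r',(0,160,0),(243,322))]
F={'i':lambda q,p:inc(q,p),'h':lambda q,p:hood(q,p,q[3]),'r':lambda q,p:rod(q,p,q[4])}
def res(q):
    return np.concatenate([proj(C[c],F[k](q,p))-(np.array(uv)/5+O[c]-0.4) for c,k,p,uv in obs])
s=least_squares(res,[640,60,0.0,.8,.1],bounds=([400,-200,-.6,.6,-.1],[900,300,.6,1.,.4]))
q=s.x
if __name__=="__main__":
    print(s.x.round(3)); print(res(s.x).reshape(-1,2).round(1).tolist())
    print("handle",rod(q,(-53,80,0),q[4]),"up",rod(q,(-53,80,0),1.07),"\ntab",hood(q,(0,-274,19),q[3]),"tab.5",hood(q,(0,-274,19),.5),"\nball home",rod(q,(0,160,0),1.07),'ball',rod(q,(0,160,0),q[4]))
    print('pivot',rod(q,(0,0,0),0))
    import itertools
    # balance corner near handle: triangulate (303,190)scene,(301,196)side
    def tri(a,b):
        o1,d1=ray(C["scene"],a);o2,d2=ray(C["side"],b)
        A=np.c_[d1,-d2];t=np.linalg.lstsq(A,o2-o1,rcond=None)[0];return ((o1+t[0]*d1+o2+t[1]*d2)/2).round(0)
    print("balance right corner",tri((307,191),(299,192)),"near corner",tri((271,225),(254,218)))
    print("bottle cap",tri((312,268),(260,295)), "beaker rim",tri((305,137),(325,126)))
E
python3 fit.py
```

```text
[6.60502e+02 7.55610e+01 2.23000e-01 8.01000e-01 2.55000e-01]
[[0.8, -0.4], [0.6, -1.0], [0.3, 2.0], [-0.3, 0.8], [-1.7, -0.7], [-0.4, 0.0], [-0.0, 0.6], [-0.1, 0.7], [-0.1, 0.1], [-0.0, 0.1], [-0.4, -0.2], [-0.5, -0.9], [-1.2, -0.4], [0.7, -2.5], [0.2, -0.2], [-0.2, -2.6], [2.6, 3.4]]
handle [511.38321507  -3.93582178  65.64949923] up [520.00397565 -41.98235365 115.67604034] 
tab [670.89010539  29.7160573  300.01275402] tab.5 [682.89855603 -23.28157512 238.03666625] 
ball home [563.20575018   7.19009839 185.85208068] ball [545.96422902  83.28316214  85.79899846]
pivot [580.181634  -67.7306118  45.5      ]
balance right corner [467.  36.  67.] near corner [ 364. -103.   40.]
bottle cap [ 510. -342.   96.] beaker rim [446. 315. 102.]
```

```bash
python3 -m jog '100 30.5 -28.2 0 0 0 0;100 30.5 -28.2 0 0 0 0;100 30.5 -28.2 0 0 0 0;100 30.5 -28.2 0 0 0 0;100 30.5 -28.2 0 0 0 0' 30
python3 -m jog '100 30.5 -28.2 0 0 0 0;100 30.5 -28.2 0 0 0 0;100 30.5 -28.2 0 0 0 0;100 30.5 -28.2 0 0 0 0;100 30.5 -28.2 0 0 0 0'
```

```text
clock: 0.57
eef_pos: [329.4, -386.2, 228.3]
tcp_rot: [3.141, 0.002, 0.397]
contact_force: [0.3, -1.0, -0.1]
opening: 0.611
clock: 0.98
eef_pos: [413.3, -195.4, 227.9]
tcp_rot: [3.141, 0.001, 0.394]
contact_force: [1.0, -0.9, 0.1]
opening: 0.608
```

```bash
python3 -m jog '100 30 -28 0 0 0 0;100 30 -28 0 0 0 0;100 0 0 0 0 0 -7.1;100 0 0 0 0 0 -7.1;100 0 0 0 0 0 -7.1'
```

```text
clock: 1.4
eef_pos: [449.6, -109.8, 227.9]
tcp_rot: [-3.141, -0.001, 0.77]
contact_force: [0.8, -0.6, 0.6]
opening: 0.604
```

```bash
R='100 0 0 0 0 0 -7.1'
python3 -m jog '100 0 0 0 0 0 -7.1;100 0 0 0 0 0 -7.1;100 0 0 0 0 0 -7.1;100 0 0 0 0 0 -7.1;100 0 0 0 0 0 -7.1'
python3 -m jog '100 0 0 0 0 0 -7.1;100 0 0 0 0 0 -7.1;100 0 0 0 0 0 -7.1;100 0 0 0 0 0 -7.1;100 0 0 0 0 0 -7.1'
python3 -m jog '100 0 0 0 0 0 -7.1;100 0 0 0 0 0 -7.1;100 0 0 0 0 0 -7.1;100 0 0 0 0 0 -7.1;100 0 0 0 0 0 -7.1'
python3 -m jog '100 0 0 0 0 0 -7.1;100 0 0 0 0 0 -7.1;100 0 0 0 0 0 -7.1;100 0 0 0 0 0 -7.1;100 0 0 0 0 0 -7.1'
cat > look.py <<'E'
import sys,cv2
from rig import r,optics
n,f=sys.argv[1:3]
s=r.sense();print(optics.camera_info(n)["world_from_camera"].round(4).tolist() if n=="wrist" else "",s["clock"],s["eef_pos"].round(1),s["tcp_rot"].round(3))
im=optics.grab_frame(n)[:,:,::-1];cv2.imwrite("pics/"+f,im)
if len(sys.argv)>3:
    a,b,c,d,k=map(int,sys.argv[3:8]);cv2.imwrite("pics/z_"+f,cv2.resize(im[b:d,a:c],None,fx=k,fy=k,interpolation=cv2.INTER_CUBIC))
E
python3 look.py wrist w1.png
```

```text
clock: 1.82
eef_pos: [449.2, -107.9, 227.1]
tcp_rot: [-3.14, -0.002, 1.393]
contact_force: [0.1, -0.1, -0.3]
opening: 0.609
clock: 2.23
eef_pos: [448.2, -107.5, 226.3]
tcp_rot: [-3.14, -0.003, 2.018]
contact_force: [0.8, 0.3, 0.4]
opening: 0.61
clock: 2.65
eef_pos: [447.3, -107.3, 225.6]
tcp_rot: [3.142, -0.005, 2.643]
contact_force: [0.1, -0.8, 0.4]
opening: 0.607
clock: 3.07
eef_pos: [446.3, -107.1, 224.8]
tcp_rot: [3.138, -0.006, -3.015]
contact_force: [-0.3, -1.0, -0.4]
opening: 0.605
[[-0.1264, 0.9577, 0.2586, 380.9504], [0.992, 0.1211, 0.0365, -115.8932], [0.0036, 0.2611, -0.9653, 368.1805], [0.0, 0.0, 0.0, 1.0]] 3.0667 [ 446.3 -107.1  224.8] [ 3.138 -0.006 -3.015]
```

View pics/w1.png

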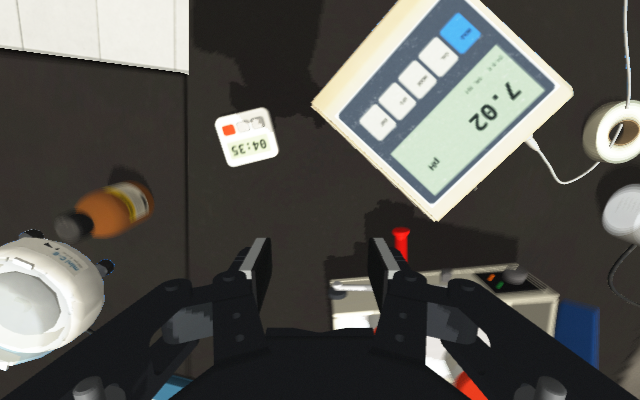

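The wrist view shows the red flange at about (401,233) and the bar root at (402,262). I'll triangulate these with the other two views.

```bash
cat > t.py <<'E'
from fit import *
W=np.array([[-0.1264, 0.9577, 0.2586, 380.9504], [0.992, 0.1211, 0.0365, -115.8932], [0.0036, 0.2611, -0.9653, 368.1805], [0.0, 0.0, 0.0, 1.0]])
C["wrist"]=dict(optics.camera_info("wrist"),world_from_camera=W)
def tri(L):
    A=0;b=0
    for n,uv in L:
        o,d=ray(C[n],uv);d=d/np.linalg.norm(d);M=np.eye(3)-np.outer(d,d);A=A+M;b=b+M@o
    p=np.linalg.solve(A,b); return p.round(1),[(proj(C[n],p)-uv).round(1).tolist() for n,uv in L]
S=lambda u,v:("scene",(280+u/5-.4,110+v/5-.4)); D=lambda u,v:("side",(280+u/5-.4,140+v/5-.4))
print("flange end",tri([S(163,453),D(108,331),("wrist",(401,233))]))
print("model",rod(q,(-77,80,0),q[4]),proj(C["wrist"],rod(q,(-77,80,0),q[4])))
for a in (0,.1,.2,.25):
  print(a,[proj(C[n],rod(q,p,a)).round(1).tolist() for n in C for p in ((-77,80,0),(-3,80,0))])
print([S(163,453)[1],S(272,447)[1],D(108,331)[1],D(210,347)[1]])
E
python3 t.py
python3 - <<'E'
import cv2
im=cv2.imread("pics/w1.png")[210:340,310:570];cv2.imwrite("pics/z_w1.png",cv2.resize(im,None,fx=3,fy=3,interpolation=cv2.INTER_CUBIC))
E
```

```text
flange end (array([489.7,  -4.7,  58.3]), [[0.2, 0.0], [-0.0, -0.2], [-0.3, -0.3]])
model [487.97655103  -9.23941285  65.64949923] [398.8499594  233.22768545]
0 [[311.7, 203.8], [334.5, 201.0], [300.4, 207.8], [321.9, 211.1], [396.4, 226.9], [397.8, 281.0]]
0.1 [[311.7, 201.9], [334.5, 199.1], [300.3, 206.7], [321.9, 210.0], [397.9, 229.3], [399.3, 284.4]]
0.2 [[311.7, 200.1], [334.6, 197.3], [300.1, 205.8], [321.8, 209.1], [398.7, 231.8], [400.1, 288.0]]
0.25 [[311.7, 199.3], [334.7, 196.5], [300.0, 205.4], [321.8, 208.8], [398.8, 233.1], [400.2, 289.8]]
[(312.20000000000005, 200.2), (334.0, 199.0), (301.20000000000005, 205.79999999999998), (321.6, 209.0)]
```

View pics/z_w1.png

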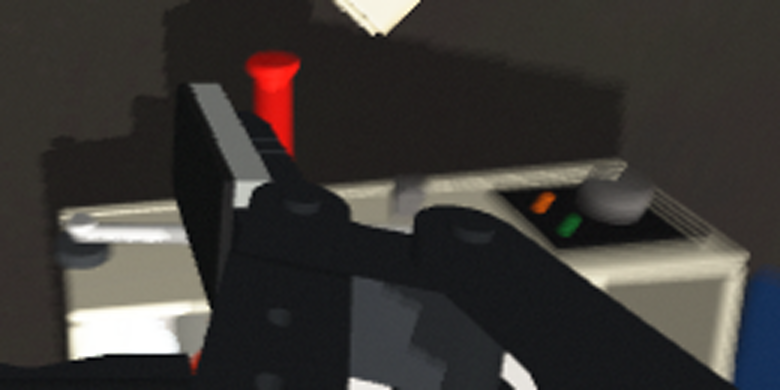

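```bash
cat >> t.py <<'E'
print('---')
obs=[o for o in obs if o[2]!=(0,160,0)]
W3=lambda u,v:("wrist",(310+u/3,210+v/3))
add=[("wrist",'i',(-100,-130,85),W3(62,212)[1]),("wrist",'i',(-100,130,85),W3(625,160)[1]),("wrist",'i',(100,130,85),W3(745,255)[1]),("wrist",'r',(-77,80,0),W3(273,66)[1])]
F['r']=lambda q,p:rod(q,p,q[4])
def res2(q):
    return np.concatenate([proj(C[c],F[k](q,p))-(np.array(uv)/5+O[c]-0.4) for c,k,p,uv in obs]+[proj(C[c],F[k](q,p))-uv for c,k,p,uv in add])
for sel in (0,1):
    s=least_squares(res2,q,loss=['linear','soft_l1'][sel]);q2=s.x
    print(q2.round(3),res2(q2).reshape(-1,2).round(1).tolist())
    print("handle",rod(q2,(-53,80,0),q2[4]),"up",rod(q2,(-53,80,0),1.07),"flange",rod(q2,(-77,80,0),q2[4]),"tab",hood(q2,(0,-274,19),q2[3]))
E
python3 t.py | sed '1,/---/d'
```

```text
[6.1461e+02 7.7222e+01 4.9100e-01 7.4300e-01 3.8500e-01] [[-0.5, 1.9], [-7.9, -8.6], [-0.9, 4.3], [-8.5, -7.0], [-22.4, 4.8], [-2.9, 2.5], [-3.0, -12.1], [-2.4, 3.1], [-2.8, -12.1], [-9.6, 3.9], [-10.3, -0.0], [-6.4, 5.2], [-11.2, 7.1], [-6.6, -0.2], [-9.1, 2.1], [-8.1, 31.0], [29.8, -26.5], [15.0, 81.0], [-36.3, -13.5]]
handle [493.47970249 -41.8839916   75.53402089] up [510.34409609 -73.39298321 115.67604034] flange [472.31987338 -53.20925681  75.53402089] tab [642.42848262  25.2463804  289.33376782]
[6.52966e+02 7.83280e+01 2.78000e-01 7.89000e-01 2.84000e-01] [[1.1, -0.2], [-0.4, -2.9], [0.6, 2.1], [-1.3, -1.2], [-5.5, -0.1], [-0.3, 0.3], [0.3, -2.3], [0.1, 1.0], [0.3, -2.6], [-1.5, 0.6], [-1.7, -0.4], [-1.4, -0.1], [-2.8, 0.7], [-0.4, -2.5], [-1.2, -0.2], [0.3, 35.4], [39.7, 22.5], [-10.6, 124.0], [-7.4, -0.8]]
handle [508.6209391   -9.85956329  67.92240708] up [519.15067204 -46.77053106 115.67604034] flange [485.54168104 -16.44347151  67.92240708] tab [666.57253446  30.63224811 297.80090837]
```

```bash
sed -i "s/'i',(-100,-130,85),W3(62/'i',(-100,-130,0),W3(62/; s/'i',(-100,130,85),W3(625/'i',(-100,130,0),W3(625/; s/'i',(100,130,85),W3(745/'i',(-100,130,85),W3(745/" t.py
python3 t.py | sed '1,/---/d'
```

```text
[6.61058e+02 7.94800e+01 2.24000e-01 7.92000e-01 1.36000e-01] [[1.1, -1.2], [0.7, -1.8], [0.5, 1.2], [-0.3, 0.0], [-1.5, -1.3], [0.2, -0.9], [0.6, -0.4], [0.6, -0.1], [0.5, -0.9], [0.3, 0.3], [0.2, -0.3], [-0.3, 0.3], [-0.3, -0.3], [0.8, -1.3], [0.9, -0.2], [0.9, -2.4], [-6.6, -1.1], [2.5, 2.0], [0.2, -1.0]]
handle [511.61944214   1.61044495  56.34990251] up [520.69124774 -38.2204215  115.67604034] flange [488.21871108  -3.71926294  56.34990251] tab [671.92660458  31.76129171 298.36794489]
[6.61416e+02 7.75380e+01 2.18000e-01 7.97000e-01 1.58000e-01] [[0.9, -0.8], [0.7, -1.2], [0.4, 1.5], [-0.2, 0.5], [-1.3, -1.1], [-0.1, -0.5], [0.2, 0.2], [0.3, 0.2], [0.1, -0.2], [0.3, 0.2], [0.0, -0.2], [-0.3, 0.1], [-0.5, -0.2], [0.8, -1.4], [0.7, -0.0], [-0.1, -2.8], [-7.6, -0.6], [1.1, 2.6], [-0.4, -0.6]]
handle [5.11606988e+02 2.36496260e-01 5.81155871e+01] up [520.40259366 -39.38813994 115.67604034] flange [488.17726326  -4.96427384  58.11558709] tab [671.79627844  30.77217613 299.25410428]
```

```bash
python3 -m jog '100 0 0 0 0 0 -5.3;100 -28 30 0 0 0 0;100 -28 30 0 0 0 0;100 -28 30 0 0 0 0;100 0 0 30 0 0 0'
python3 -m jog '100 0 0 35 0 0 0;100 0 0 30 0 0 0;100 0 0 0 0 0 0'
python3 look.py wrist w2.png
```

```text
clock: 3.53
eef_pos: [512.6, 1.0, 198.7]
tcp_rot: [3.14, 0.004, -2.924]
contact_force: [1.3, 0.5, -0.6]
opening: 0.609
clock: 3.78
eef_pos: [512.5, 4.5, 128.7]
tcp_rot: [3.139, 0.002, -2.929]
contact_force: [-0.2, 0.0, -0.3]
opening: 0.607
[[-0.211, 0.9416, 0.2625, 446.9439], [0.9775, 0.2026, 0.0589, -9.9967], [0.0022, 0.269, -0.9631, 271.5779], [0.0, 0.0, 0.0, 1.0]] 3.7833 [512.5   4.5 128.7] [ 3.139e+00  2.000e-03 -2.929e+00]
```

View pics/w2.png

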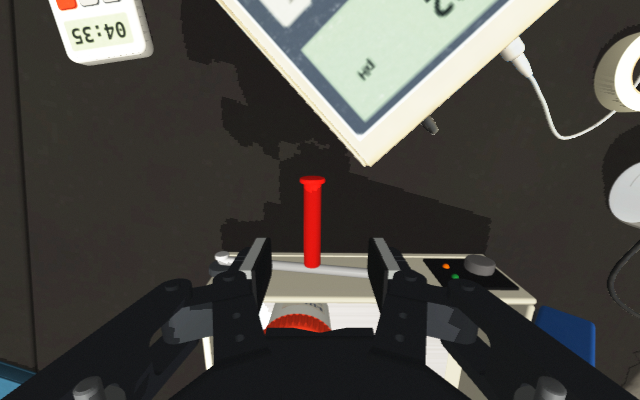

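The handle is centred between the fingers, with its flange at (312,182) and its root at (312,267). I'll go down and grip.

```bash
python3 -m jog '100 2 -5 30 0 0 0;100 0 0 30 0 0 0;100 0 0 27 0 0 0;100 0 0 0 0 0 0'
python3 look.py wrist w3.png
```

```text
clock: 4.17
eef_pos: [518.2, -2.1, 49.1]
tcp_rot: [-3.141, 0.013, -2.937]
contact_force: [-1.5, 0.1, -0.9]
opening: 0.608
[[-0.2028, 0.9403, 0.2735, 450.9947], [0.9792, 0.1948, 0.0562, -15.9242], [-0.0004, 0.2792, -0.9602, 191.1462], [0.0, 0.0, 0.0, 1.0]] 4.1667 [518.2  -2.1  49.1] [-3.141  0.013 -2.937]
```

View pics/w3.png

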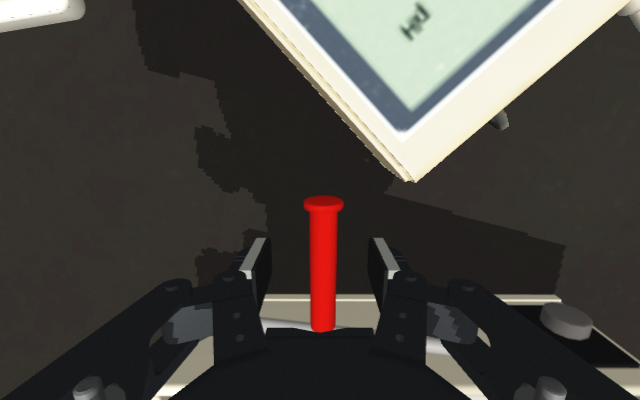

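```bash
python3 -m jog '100 8 0 9 0 0 0;255 0 0 0 0 0 0;255 0 0 0 0 0 0;255 0 0 0 0 0 0;255 0 0 0 0 0 0' 40
python3 -m jog '255 0 0 0 0 0 0;255 0 0 0 0 0 0'
python3 look.py wrist w4.png
```

```text
clock: 4.63
eef_pos: [516.4, -1.0, 50.8]
tcp_rot: [3.138, 0.023, -2.946]
contact_force: [-4.4, 9.4, -1.8]
opening: 0.143
clock: 4.8
eef_pos: [516.5, -1.0, 53.0]
tcp_rot: [3.139, 0.023, -2.945]
contact_force: [-1.4, -6.7, -6.5]
opening: 0.146
[[-0.1951, 0.9392, 0.2826, 447.9078], [0.9808, 0.1861, 0.0587, -14.9842], [0.0026, 0.2886, -0.9574, 194.3975], [0.0, 0.0, 0.0, 1.0]] 4.8 [516.5  -1.   53. ] [ 3.139  0.023 -2.945]
```

View pics/w4.png

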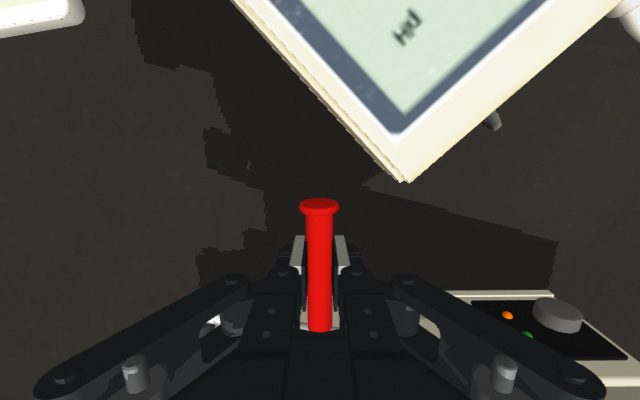

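```bash
python3 -c "
from rig import r
s=r.sense();print(s['qpos'].round(3),s['joint_efforts'].round(1),s['contact_force'],s['wrist_torque'])"
```

```text
[-0.01   0.427  2.014  0.012  0.68  -1.786] [  2.5 -55.9 -24.7   0.9  -0.9   0. ] [-1.93555057 -3.49035507 -2.56301398] [-0.51168387  0.42565198  0.01930715]
```

```bash
python3 look.py side s5.png 240 120 400 245 5;python3 look.py scene c5.png 240 90 400 210 5
```

```text
4.85 [516.5  -1.1  53.1] [ 3.139  0.022 -2.945]
 4.9 [516.5  -1.1  53. ] [ 3.139  0.022 -2.946]
```

View pics/z_s5.png

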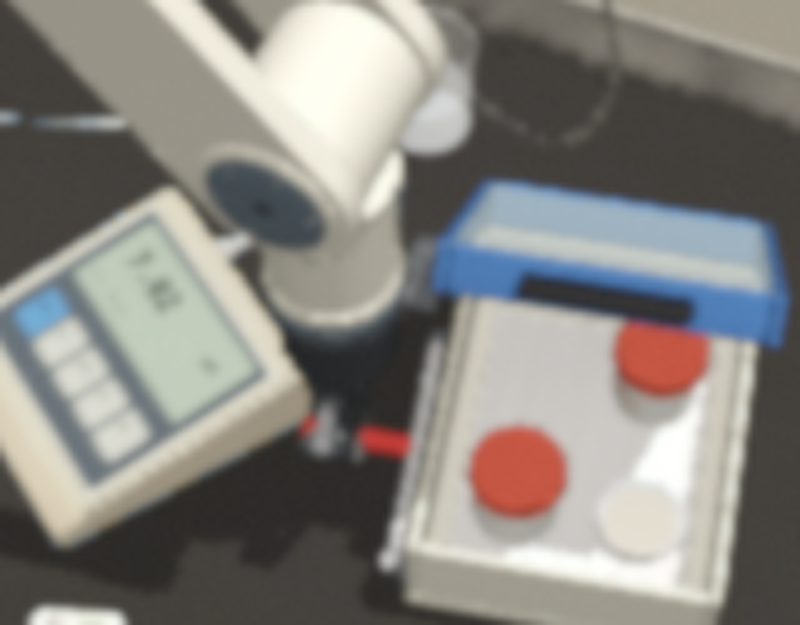

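View pics/z_c5.png

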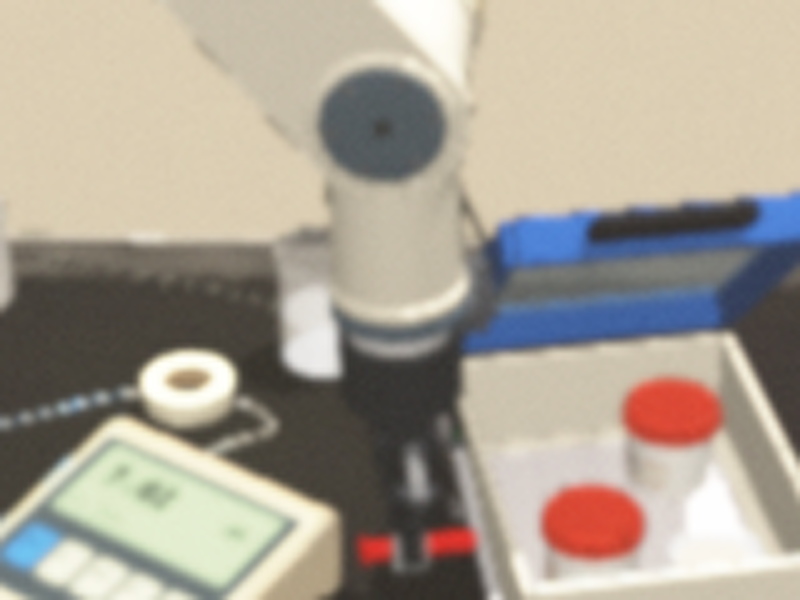

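```bash
cat > hd.py <<'E'
from h import *
from rig import optics
q=np.array([661.4,77.5,.218]);C={n:optics.camera_info(n) for n in("scene","side")}
if __name__=="__main__":
  for a in (.66,.7,.72,.74,.76,.78,.8,.82): print(a,[proj(C[n],hood(q,p,a)).round(1).tolist() for n in C for p in((0,-274,13),(-100,-260,30),(100,-260,30))])
E
python3 hd.py; python3 look.py side s6.png 320 150 420 210 8
python3 - <<'E'
import cv2
a=cv2.imread("pics/side0.png")[150:210,320:420];cv2.imwrite("pics/z_s0b.png",cv2.resize(a,None,fx=8,fy=8,interpolation=cv2.INTER_CUBIC))
E
```

```text
0.66 [[375.7, 143.0], [340.7, 141.3], [406.4, 134.6], [359.6, 188.7], [326.1, 176.4], [395.9, 186.9]]
0.7 [[375.2, 139.3], [340.2, 137.8], [405.8, 131.2], [360.2, 185.0], [326.6, 172.8], [396.5, 183.2]]
0.72 [[374.9, 137.5], [339.9, 136.1], [405.5, 129.5], [360.5, 183.2], [326.9, 171.0], [396.8, 181.4]]
0.74 [[374.7, 135.7], [339.6, 134.4], [405.2, 127.8], [360.8, 181.3], [327.1, 169.2], [397.1, 179.6]]
0.76 [[374.4, 133.9], [339.4, 132.7], [404.9, 126.2], [361.1, 179.4], [327.4, 167.4], [397.5, 177.8]]
0.78 [[374.1, 132.1], [339.1, 131.0], [404.6, 124.6], [361.4, 177.5], [327.6, 165.6], [397.8, 175.9]]
0.8 [[373.8, 130.3], [338.8, 129.4], [404.3, 122.9], [361.7, 175.5], [327.9, 163.8], [398.1, 174.1]]
0.82 [[373.5, 128.5], [338.5, 127.8], [403.9, 121.3], [362.0, 173.6], [328.2, 162.0], [398.4, 172.2]]
 4.95 [516.5  -1.   53. ] [ 3.139  0.023 -2.946]
```

View pics/z_s6.png

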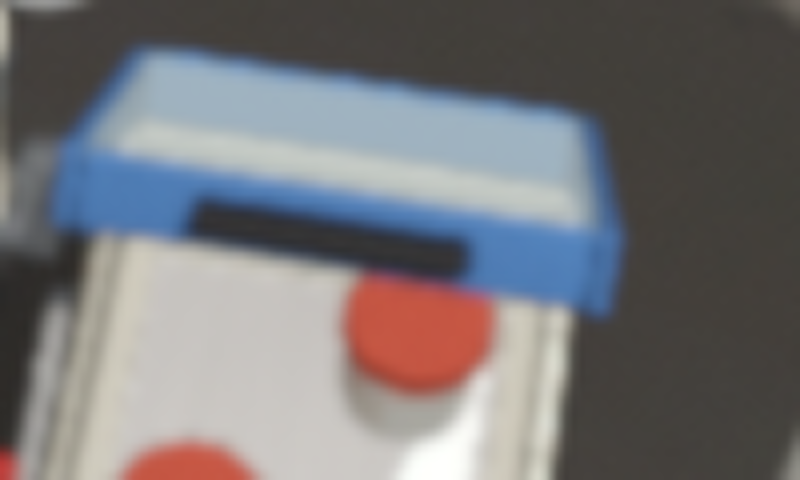

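View pics/z_s0b.png

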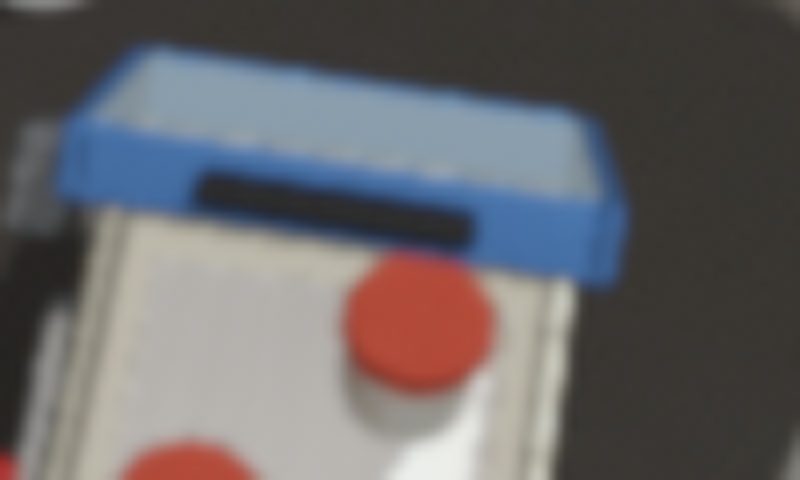

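The hood was nudged from about 0.80 to 0.76 while the wrist was next to the socket lug. That is still above 0.70, so the rod can swing freely. I'll open, back off, lean the wrist away from the hood and regrip.

```bash
python3 -m jog '100 3 0 0 0 0 0;100 3 0 0 0 0 0;100 5 0 0 0 -5 0;100 3 0 0 0 -6 0;100 0 0 0 0 -5 0'
```

```text
clock: 5.42
eef_pos: [511.9, -4.0, 57.8]
tcp_rot: [-3.139, 0.323, -2.946]
contact_force: [0.8, 1.8, 0.0]
opening: 0.61
```

```bash
python3 -m jog '100 3 2 9 0 0 0;100 3 0 9 0 0 0;100 0 0 0 0 0 0'
python3 look.py wrist w7.png;python3 look.py side s7.png 240 120 400 245 5
```

```text
clock: 5.67
eef_pos: [508.7, -3.1, 40.0]
tcp_rot: [-3.137, 0.331, -2.949]
contact_force: [-1.0, -0.3, -0.7]
opening: 0.605
[[-0.1903, 0.8093, 0.5557, 401.1402], [0.9817, 0.1597, 0.1036, -23.3843], [-0.0049, 0.5653, -0.8249, 153.2521], [0.0, 0.0, 0.0, 1.0]] 5.6667 [508.7  -3.1  40. ] [-3.137  0.331 -2.949]
 5.7167 [509.4  -3.1  40.6] [-3.137  0.331 -2.949]
```

View pics/w7.png

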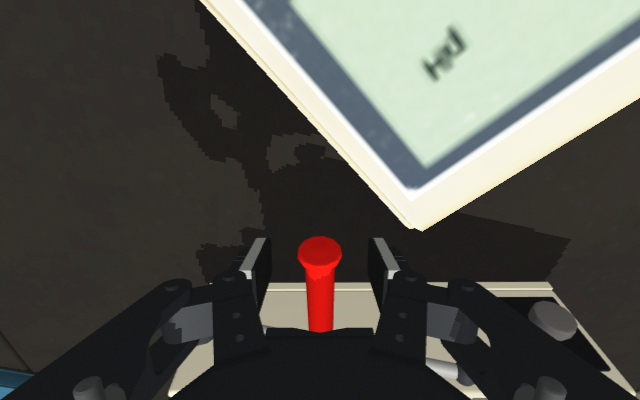

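View pics/z_s7.png

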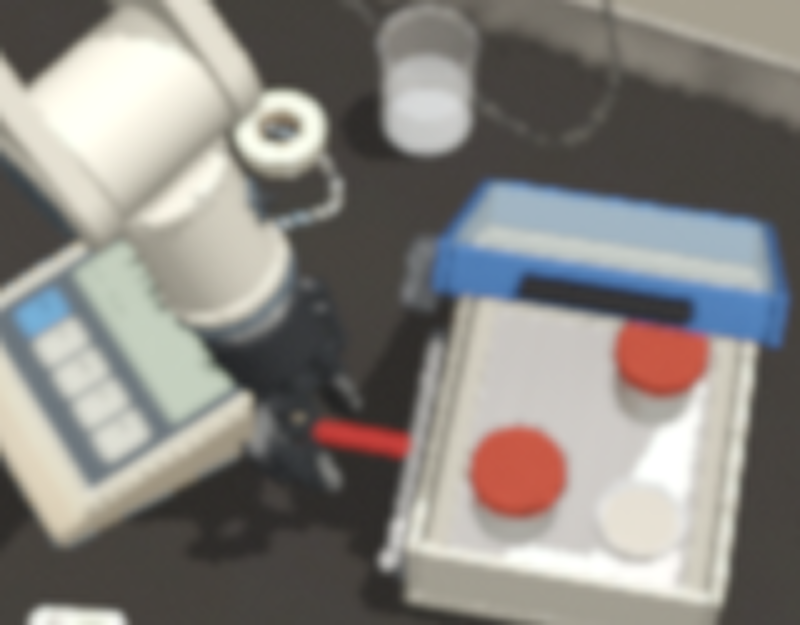

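```bash
python3 -m jog '100 -5 0 2 0 0 0;255 0 0 0 0 0 0;255 0 0 0 0 0 0;255 0 0 0 0 0 0;255 0 0 0 0 0 0' 40
python3 look.py wrist w8.png
```

```text
clock: 6.18
eef_pos: [519.0, -1.0, 43.4]
tcp_rot: [-3.136, 0.335, -2.947]
contact_force: [-2.2, 6.6, -0.9]
opening: 0.148
[[-0.1919, 0.8064, 0.5594, 410.8964], [0.9814, 0.1607, 0.1051, -21.5194], [-0.0052, 0.5691, -0.8222, 156.078], [0.0, 0.0, 0.0, 1.0]] 6.1833 [519.   -1.   43.4] [-3.136  0.335 -2.947]
```

View pics/w8.png

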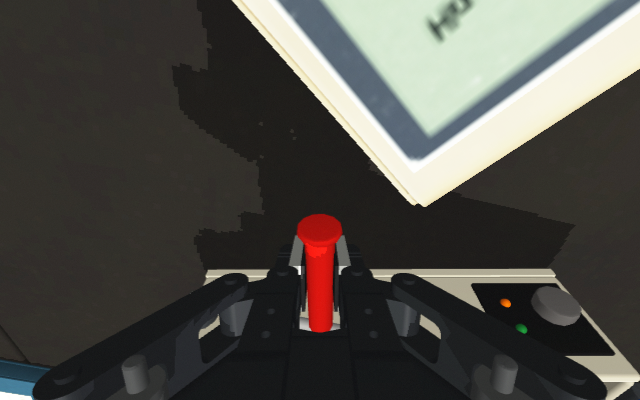

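```bash
python3 -m jog '255 -2.8 -2.4 -8 0 0 0;255 -2.8 -2.4 -8 0 0 0;255 -2.6 -4.5 -7.6 0 0 0;255 -2.6 -4.5 -7.6 0 0 0'
python3 -m jog '255 0 0 0 0 0 0'
```

```text
clock: 6.57
eef_pos: [521.6, -13.7, 76.4]
tcp_rot: [-3.137, 0.333, -2.944]
contact_force: [5.8, -3.9, -9.0]
opening: 0.15
clock: 6.65
eef_pos: [521.8, -14.5, 77.5]
tcp_rot: [-3.136, 0.333, -2.944]
contact_force: [1.2, -2.1, -4.2]
opening: 0.144
```

```bash
python3 -m jog '255 -2.1 -6 -6 0 0 0;255 -2.1 -6 -6 0 0 0;255 -1.6 -6.9 -4.5 0 0 0;255 -1.6 -6.9 -4.5 0 0 0;255 0 0 0 0 0 0'
python3 look.py side s9.png 240 120 400 245 5; python3 look.py scene c9.png 260 110 420 230 5;python3 look.py wrist w9.png
```

```text
clock: 7.07
eef_pos: [526.7, -39.1, 102.5]
tcp_rot: [-3.14, 0.333, -2.945]
contact_force: [3.8, -2.7, -8.7]
opening: 0.148
 7.0667 [526.7 -39.1 102.5] [-3.14   0.333 -2.945]
 7.1167 [526.7 -38.9 102.2] [-3.14   0.333 -2.946]
[[-0.1942, 0.8076, 0.5569, 418.9445], [0.981, 0.1608, 0.1089, -59.7238], [-0.0016, 0.5674, -0.8234, 214.983], [0.0, 0.0, 0.0, 1.0]] 7.1667 [526.6 -38.6 102. ] [-3.14   0.333 -2.946]
```

View pics/z_s9.png

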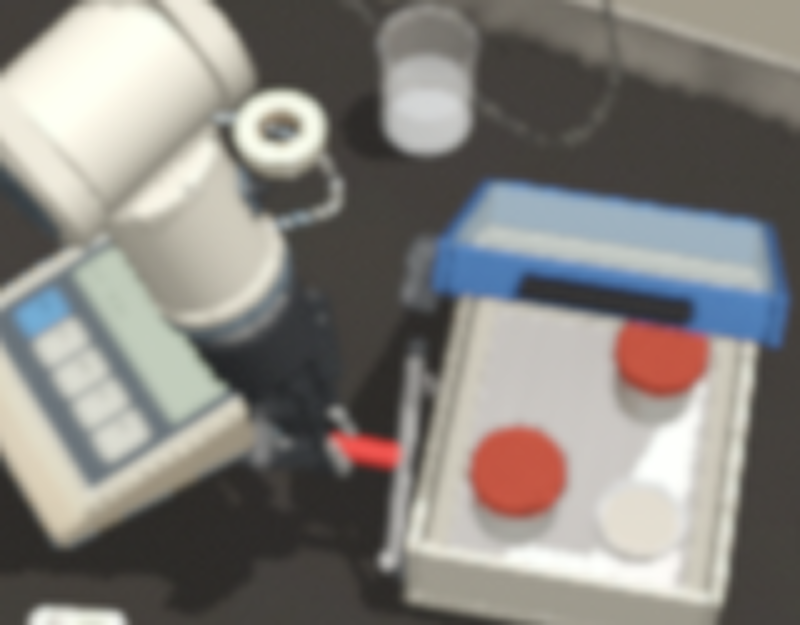

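View pics/z_c9.png

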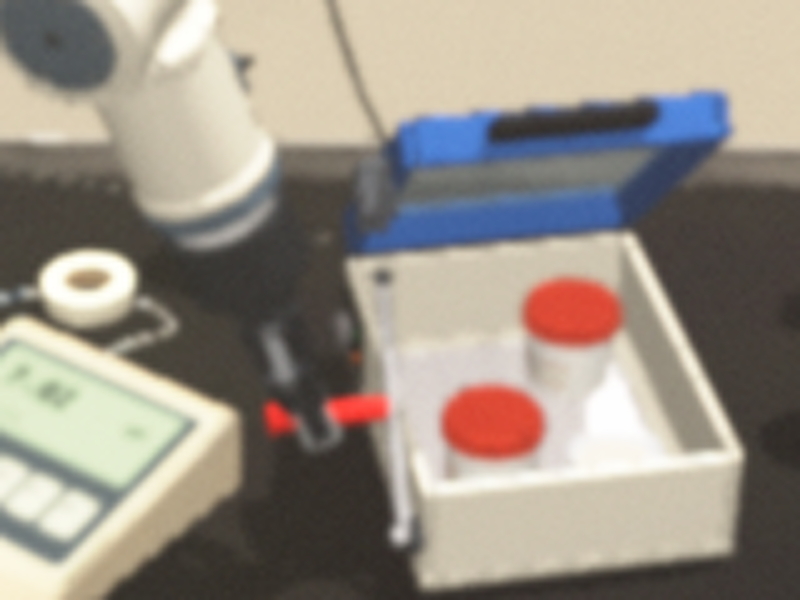

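View pics/w9.png

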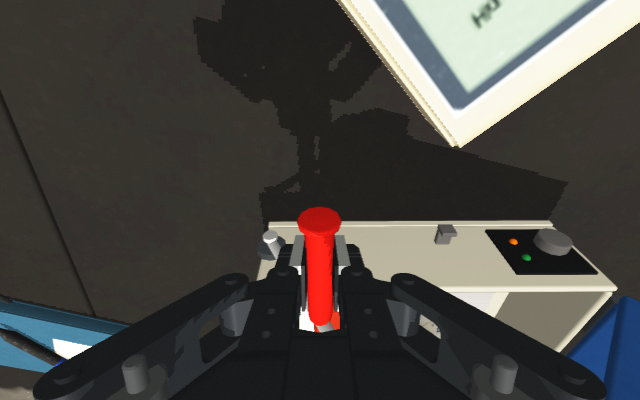

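Run:
```python
from hd import *
for a in (.8,.9,1.,1.07,1.14): print(a,[proj(C[n],rod(q,(0,160,0),a)).round(1).tolist() for n in C],[proj(C[n],rod(q,(-3,80,0),a)).round(1).tolist() for n in C])
print([proj(C[n],rod(q,(0,0,0),0)).round(1).tolist() for n in C])
print("obs scene ball",260+382/5-.4,110+275/5-.4,"side",240+415/5-.4,120+350/5-.4)
print("obs bar root",260+388/5,110+408/5,240+400/5,120+454/5)
print("pinch sc/si",[260+402/5,110+535/5],[240+388/5,120+562/5])
```

```text
0.8 [[333.9, 165.2], [325.1, 184.3]] [[336.4, 190.6], [321.1, 208.2]]
0.9 [[334.7, 164.5], [324.5, 185.6]] [[336.8, 190.3], [320.7, 208.9]]
1.0 [[335.5, 164.3], [323.8, 187.4]] [[337.3, 190.3], [320.4, 209.9]]
1.07 [[336.2, 164.4], [323.3, 189.0]] [[337.6, 190.5], [320.1, 210.8]]
1.14 [[336.9, 164.8], [322.7, 190.8]] [[338.0, 190.8], [319.8, 211.7]]
[[340.9, 216.0], [318.9, 231.5]]
obs scene ball 336.0 164.6 side 322.6 189.6
obs bar root 337.6 191.6 320.0 210.8
pinch sc/si [340.4, 217.0] [317.6, 232.4]
```

```bash
python3 -m jog '110 0 0 0 0 0 0;110 0 0 0 0 0 0;110 0 0 0 0 0 0;110 0 0 -20 0 0 0;110 0 0 -30 0 0 0'
python3 -m jog '110 0 0 -30 0 0 0;110 0 0 -15 0 0 0;110 0 0 0 0 0 0'
python3 look.py side s10.png 280 140 400 215 6; python3 look.py scene c10.png 300 120 420 220 6;python3 look.py wrist w10.png
```

```text
clock: 7.63
eef_pos: [507.9, -40.1, 145.0]
tcp_rot: [3.14, 0.325, -2.946]
contact_force: [-0.2, 0.6, -0.2]
opening: 0.567
clock: 7.88
eef_pos: [493.0, -43.0, 192.5]
tcp_rot: [3.141, 0.327, -2.945]
contact_force: [0.2, -0.3, 0.4]
opening: 0.572
 7.8833 [493.  -43.  192.5] [ 3.141  0.327 -2.945]
 7.9333 [493.1 -42.9 191.6] [ 3.141  0.327 -2.945]
[[-0.1958, 0.8121, 0.5497, 386.0492], [0.9806, 0.1616, 0.1106, -64.1904], [0.001, 0.5607, -0.828, 304.2278], [0.0, 0.0, 0.0, 1.0]] 7.9833 [492.8 -42.8 190.4] [ 3.14   0.325 -2.945]
```

View pics/z_s10.png

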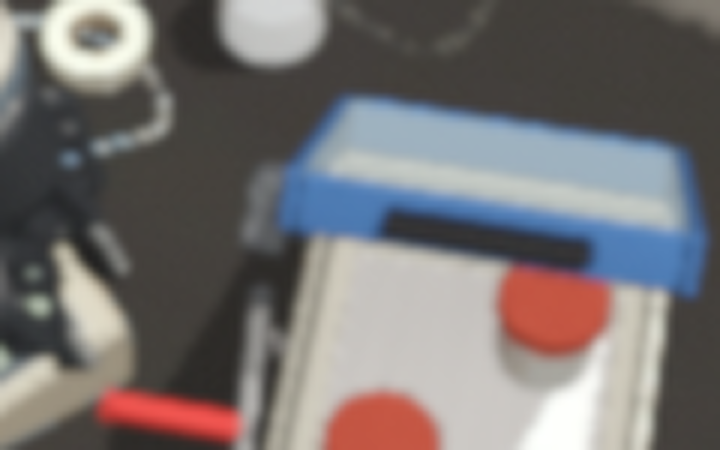

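View pics/z_c10.png

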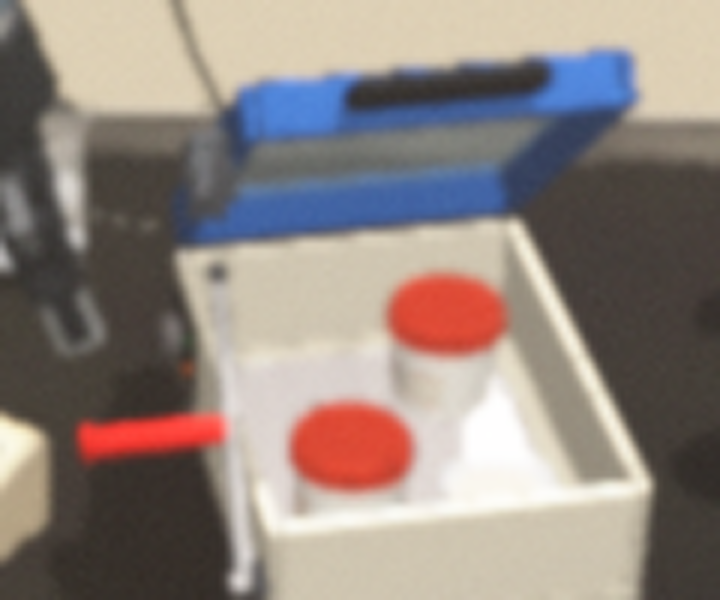

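View pics/w10.png

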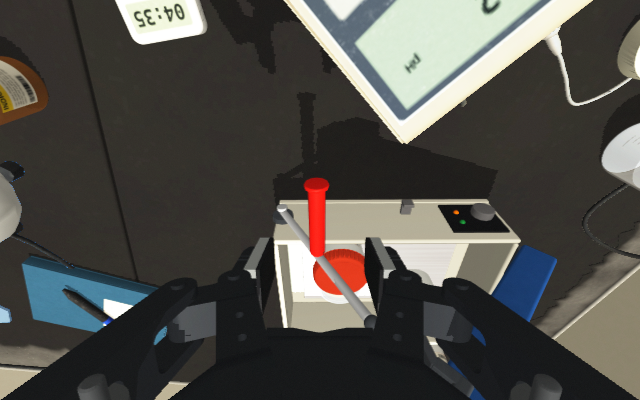

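The wrist view shows the rod clear of the case, with the pivot at (283,210), the ball at (371,321), the flange at (316,185) and the bar root at (317,255).

Run:
```python
from hd import *
C["wrist"]=dict(optics.camera_info("wrist"),world_from_camera=np.array([[-0.1958, 0.8121, 0.5497, 386.0492], [0.9806, 0.1616, 0.1106, -64.1904], [0.001, 0.5607, -0.828, 304.2278], [0,0,0,1.0]]))
obs=[("wrist",(0,0,0),(283,210)),("wrist",(0,160,0),(371,321)),("wrist",(-77,80,0),(316,185)),("wrist",(-3,80,0),(317,255)),
("scene",(0,160,0),(300+218/6-.4,120+271/6-.4)),("scene",(-77,80,0),(300+85/6-.4,120+442/6-.4)),("scene",(0,0,0),(300+240/6-.4,120+580/6-.4)),
("side",(0,160,0),(280+262/6-.4,140+295/6-.4)),("side",(-77,80,0),(280+102/6-.4,140+408/6-.4))]
f=lambda x:np.concatenate([proj(C[n],rod(x,p,x[3]))-uv for n,p,uv in obs])
for w in (0,1):
  s=least_squares((lambda x:np.r_[f(x),(x[:2]-q[:2])*.5,(x[2]-q[2])*100]),[*q,1.07]) if w else least_squares(lambda x:f([*q,x[0]]),[1.07])
  print(s.x.round(3),s.fun.round(1).tolist())
for a in(.72,.74,.76,.78): print(a,[proj(C[n],hood(q,(0,-274,13),a)).round(1).tolist() for n in("scene","side")])
print(300+447/6-.4,120+85/6-.4,280+487/6-.4,140+238/6-.4)
```

```text
[1.063] [1.5, 2.5, 1.3, 4.3, 0.5, 0.1, 1.6, -1.0, 0.2, -0.4, -0.1, 0.0, 1.3, -0.3, 0.1, 0.0, 0.8, -0.5]
[6.61058e+02 7.52490e+01 2.16000e-01 1.05100e+00] [-0.3, 1.8, 1.0, 2.3, -0.7, -1.3, 0.4, -2.1, -0.1, -0.0, -0.3, 0.4, 1.1, 0.2, -0.2, 0.2, 0.4, -0.2, -0.2, -1.1, -0.2]
0.72 [[374.9, 137.5], [360.5, 183.2]]
0.74 [[374.7, 135.7], [360.8, 181.3]]
0.76 [[374.4, 133.9], [361.1, 179.4]]
0.78 [[374.1, 132.1], [361.4, 177.5]]
374.1 133.76666666666665 360.7666666666667 179.26666666666665
```

```bash
python3 -m jog '255 -12 0 -36 0 6.2 0;255 -8 0 -38 0 6.2 0;255 -4 0 -39 0 6.2 0;255 0 0 -40 0 0 0;255 0 0 -25 0 0 0'
python3 -m jog '255 0 0 0 7 0 0;255 0 0 0 7 0 0;255 0 0 0 7 0 0;255 0 0 0 7 0 0;255 0 0 0 3 0 0'
python3 - <<'E'
from hd import *
from rig import r
s=r.sense();Rt=R.from_euler('xyz',s['tcp_rot']).as_matrix();print(s['qpos'].round(2),s['eef_pos'],Rt.round(3).tolist())
for a in(.76,.5):print(a,hood(q,(0,-274,19),a),"normal",(hood(q,(0,0,1),a)-hood(q,(0,0,0),a)).round(3))
t=hood(q,(0,-274,19),.76); sp=t-50*Rt[:,2]; print("standoff",sp,"tool shift",Rt.T@(sp-s['eef_pos']))
E
```

```text
clock: 8.45
eef_pos: [481.7, -42.0, 345.3]
tcp_rot: [3.13, -0.001, -2.944]
contact_force: [1.1, 0.3, 0.7]
opening: -0.001
clock: 8.87
eef_pos: [489.9, -43.9, 348.1]
tcp_rot: [-2.596, 0.011, -2.947]
contact_force: [-0.1, -0.7, -0.8]
opening: 0.001
[ 0.28  0.04  1.87 -0.57  1.31 -1.31] [489.89498111 -43.87497823 348.06315247] [[-0.981, -0.16, 0.11], [-0.194, 0.84, -0.507], [-0.011, -0.519, -0.855]]
0.76 [673.40676048  23.29838519 292.53636016] normal [-0.149  0.673  0.725]
0.5 [683.31939731 -21.44981515 238.03666625] normal [-0.104  0.468  0.878]
standoff [667.90908512  48.66840155 335.26969418] tool shift [-192.40185922   55.92782711  -16.4491236 ]
```

```bash
python3 -m jog '255 -38 12 -4 0 0 0;255 -38 12 -4 0 0 0;255 -38 12 -4 0 0 0;255 -38 12 -4 0 0 0;255 -38 10 0 0 0 0'
python3 -m jog '255 0 0 0 0 0 0'
cat > gap.py <<'E'
from hd import *
import sys
from rig import r
s=r.sense();Rt=R.from_euler('xyz',s['tcp_rot']).as_matrix();print(s['qpos'].round(2),s['eef_pos'],s['tcp_rot'].round(3),s['contact_force'].round(1))
for a in map(float,sys.argv[1:]):
  t=hood(q,(0,-274,19),a);print(a,"to tab, tool axes",(Rt.T@(t-s['eef_pos'])).round(1))
E
python3 gap.py .76; python3 look.py side s11.png 260 80 420 200 5; python3 look.py scene c11.png 300 60 420 160 6;python3 look.py wrist w11.png
```

```text
clock: 9.28
eef_pos: [663.2, 57.4, 319.3]
tcp_rot: [-2.591, -0.008, -2.937]
contact_force: [1.2, 0.2, 1.7]
opening: 0.003
clock: 9.37
eef_pos: [667.8, 60.7, 313.5]
tcp_rot: [-2.592, -0.011, -2.933]
contact_force: [-1.7, -1.1, -0.9]
opening: -0.001
[ 0.35  0.41  1.48 -0.55  1.39 -1.29] [667.75913393  60.70899097 313.49875227] [-2.592 -0.011 -2.933] [-1.7 -1.1 -0.9]
0.76 to tab, tool axes [  2.  -21.2  37.6]
 9.3667 [667.8  60.7 313.5] [-2.592 -0.011 -2.933]
 9.4167 [665.3  59.6 313.6] [-2.592 -0.014 -2.934]
[[-0.1818, 0.9175, 0.3538, 584.6034], [0.8326, 0.335, -0.441, 118.1019], [-0.5231, 0.2144, -0.8248, 437.6665], [0.0, 0.0, 0.0, 1.0]] 9.4667 [663.7  58.4 314.9] [-2.591 -0.013 -2.935]
```

View pics/z_s11.png

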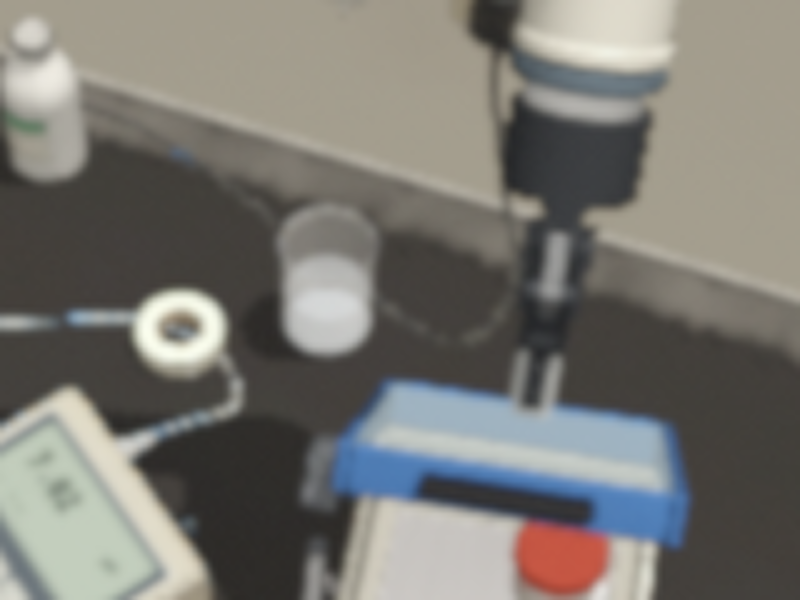

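View pics/z_c11.png

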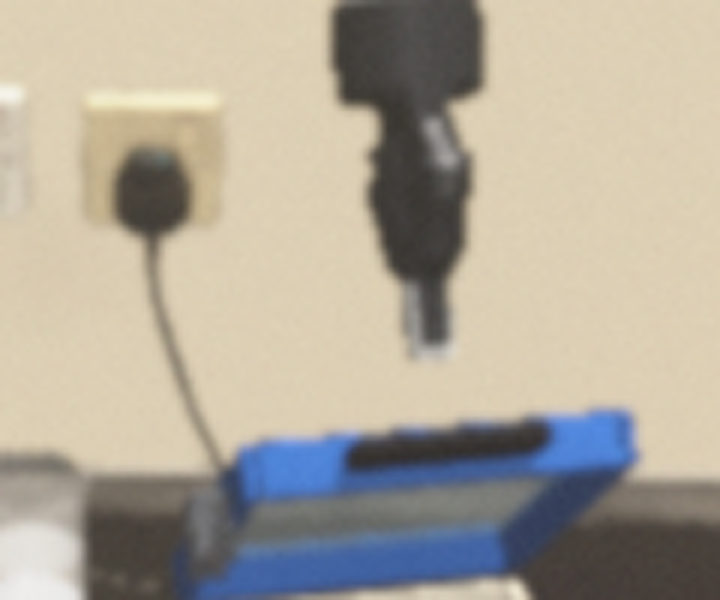

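View pics/w11.png

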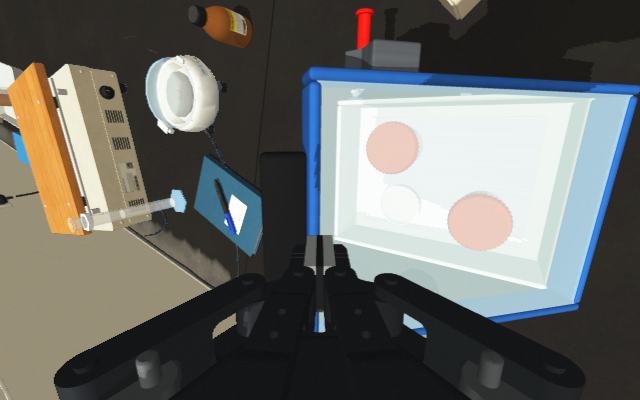

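The shut fingers are over the pane edge, and the black tab at (285,210) in the wrist view lies towards tool -y. I'll shift over the tab, then press.

```bash
python3 -m jog '255 0 -12 0 0 0 0;255 0 -11 0 0 0 0;255 0 0 0 0 0 0'
python3 gap.py .76; python3 look.py wrist w12.png
```

```text
clock: 9.77
eef_pos: [665.1, 35.9, 328.9]
tcp_rot: [-2.59, -0.015, -2.935]
contact_force: [-0.8, 0.7, 0.8]
opening: 0.0
[ 0.32  0.38  1.49 -0.56  1.39 -1.33] [665.14737297  35.85519703 328.86518997] [-2.59  -0.015 -2.935] [-0.8  0.7  0.8]
0.76 to tab, tool axes [-6.1  7.1 38.2]
[[-0.1825, 0.9177, 0.3529, 586.2067], [0.832, 0.3354, -0.4419, 95.6657], [-0.5239, 0.2129, -0.8248, 451.7109], [0.0, 0.0, 0.0, 1.0]] 9.7667 [665.1  35.9 328.9] [-2.59  -0.015 -2.935]
```

View pics/w12.png

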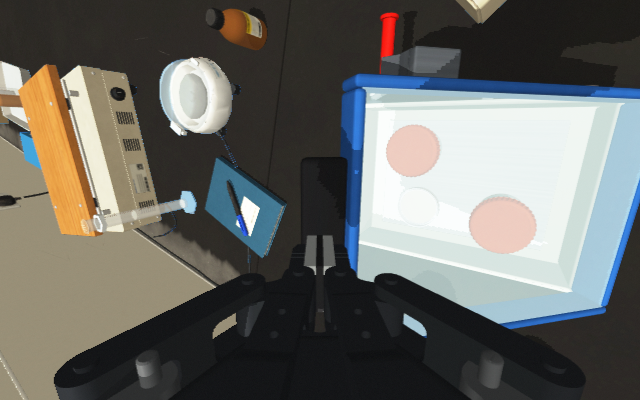

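```bash
python3 -m jog '255 -3 1 12 0 0 0;255 -2 1 12 0 0 0;255 0 0 6 0 0 0;255 0 0 0 0 0 0'
python3 gap.py .76 .74
```

```text
clock: 10.15
eef_pos: [672.1, 20.8, 301.6]
tcp_rot: [-2.592, -0.011, -2.937]
contact_force: [0.1, 0.4, -0.9]
opening: 0.001
[ 0.3   0.4   1.51 -0.56  1.33 -1.32] [672.0660924   20.83798173 301.5744737 ] [-2.592 -0.011 -2.937] [ 0.1  0.4 -0.9]
0.76 to tab, tool axes [-1.9  6.5  6.6]
0.74 to tab, tool axes [-2.   5.1 11.9]
```

```bash
python3 -m jog '255 -1 1 6 0 0 0;255 0 -1 7 0 0 0;255 0 -1 7 0 0 0;255 0 -1 7 0 0 0'
python3 gap.py .74 .7 .66; python3 look.py scene c13.png 300 60 420 160 6;python3 look.py wrist w13.png
```

```text
clock: 10.48
eef_pos: [676.8, 4.8, 278.4]
tcp_rot: [-2.591, -0.01, -2.936]
contact_force: [-0.3, -1.0, 1.5]
opening: -0.003
[ 0.27  0.42  1.54 -0.57  1.28 -1.31] [676.80101103   4.76968022 278.4243536 ] [-2.591 -0.01  -2.936] [-0.3 -1.   1.5]
0.74 to tab, tool axes [ -0.4   7.2 -16.6]
0.7 to tab, tool axes [-0.6  4.6 -5.9]
0.66 to tab, tool axes [-0.8  2.4  4.9]
 10.4833 [676.8   4.8 278.4] [-2.591 -0.01  -2.936]
[[-0.1793, 0.9176, 0.3548, 597.1394], [0.8332, 0.3335, -0.4412, 63.6546], [-0.5232, 0.2165, -0.8243, 399.7542], [0.0, 0.0, 0.0, 1.0]] 10.5333 [676.4   3.9 277.1] [-2.591 -0.011 -2.937]
```

View pics/z_c13.png

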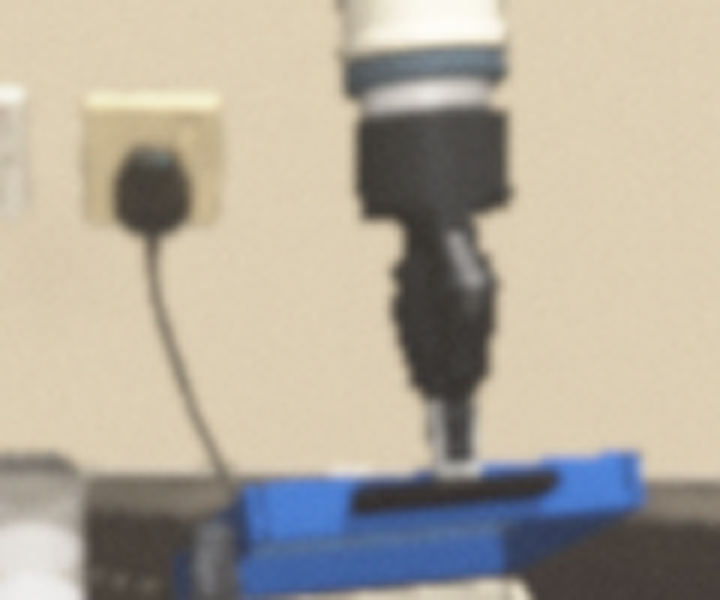

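View pics/w13.png

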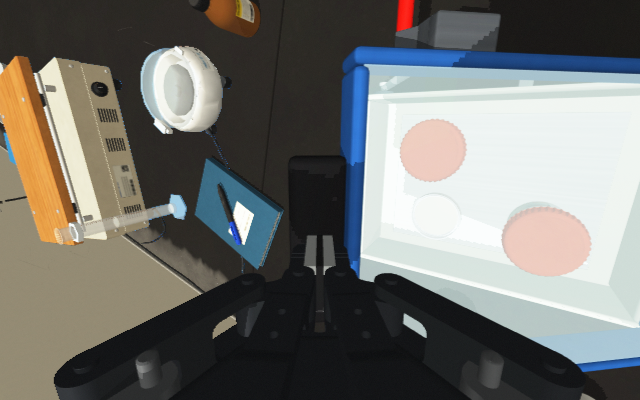

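The press is working: the tip sits on the middle of the tab and the hood is at about 0.67.

```bash
python3 -m jog '255 0 -0.5 7 0 0 0;255 0 -0.5 7 0 0 0;255 0 -0.5 5 0 0 0'
python3 gap.py .64 .6 .56; python3 look.py scene c14.png 300 80 420 180 6;python3 look.py side s14.png 280 140 400 240 6
```

```text
clock: 10.83
eef_pos: [679.0, -7.0, 262.0]
tcp_rot: [-2.592, -0.01, -2.937]
contact_force: [-0.1, 0.2, 1.5]
opening: -0.001
[ 0.25  0.44  1.56 -0.58  1.25 -1.31] [679.04322655  -6.99163265 262.00049353] [-2.592 -0.01  -2.937] [-0.1  0.2  1.5]
0.64 to tab, tool axes [ -0.9   3.1 -10. ]
0.6 to tab, tool axes [-1.1  1.6  0.9]
0.56 to tab, tool axes [-1.2  0.5 11.8]
 10.8333 [679.  -7. 262.] [-2.592 -0.01  -2.937]
 10.8833 [678.7  -7.5 261.1] [-2.591 -0.011 -2.937]
```

View pics/z_c14.png

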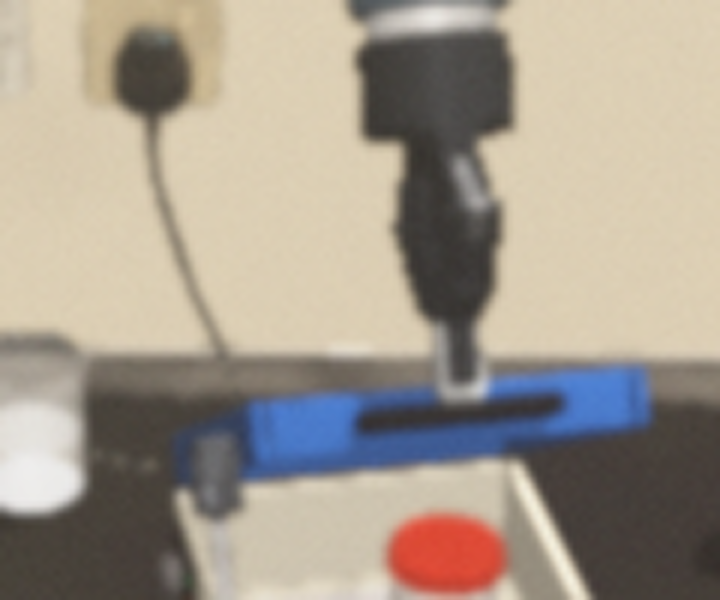

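View pics/z_s14.png

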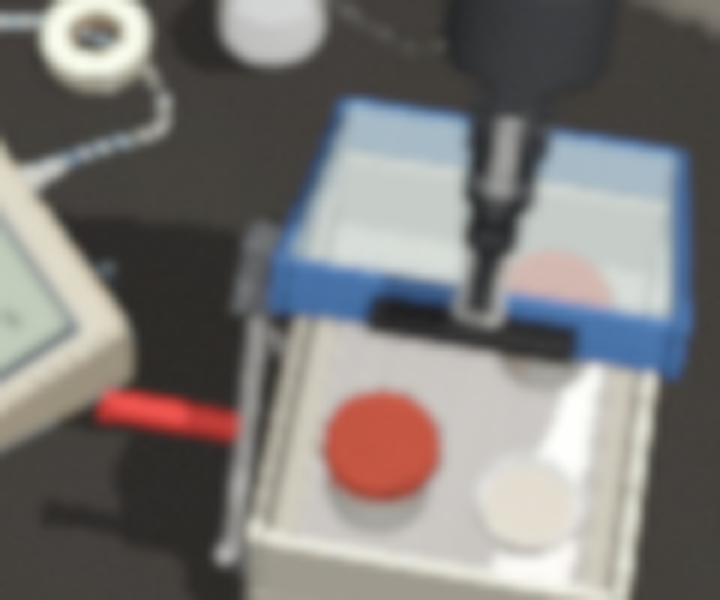

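The ball is under the mouth of the lug, at (215,500) in the zoomed scene view. I'll keep pressing in small steps and watch the force.

```bash
python3 -m jog '255 0 0 6 0 0 0;255 0 0 6 0 0 0;255 0 0 4 0 0 0'
python3 gap.py .56 .52 .5
python3 -m jog '255 0 0 4 0 0 0;255 0 0 3 0 0 0'
python3 gap.py .52 .5
```

```text
clock: 11.18
eef_pos: [681.0, -16.6, 248.6]
tcp_rot: [-2.59, -0.009, -2.937]
contact_force: [-0.7, -1.8, 4.1]
opening: 0.004
[ 0.24  0.45  1.57 -0.59  1.22 -1.3 ] [681.0429571  -16.60820421 248.64944175] [-2.59  -0.009 -2.937] [-0.7 -1.8  4.1]
0.56 to tab, tool axes [-1.1  1.9 -4.7]
0.52 to tab, tool axes [-1.3  1.3  6.3]
0.5 to tab, tool axes [-1.3  1.1 11.8]
clock: 11.35
eef_pos: [682.0, -21.2, 242.3]
tcp_rot: [-2.589, -0.009, -2.937]
contact_force: [1.1, -1.1, 3.4]
opening: -0.001
[ 0.23  0.45  1.57 -0.6   1.21 -1.3 ] [681.96080768 -21.1964594  242.32820172] [-2.589 -0.009 -2.937] [ 1.1 -1.1  3.4]
0.52 to tab, tool axes [-1.2  1.9 -1.6]
0.5 to tab, tool axes [-1.3  1.8  3.9]
```

```bash
python3 -m jog '255 0 0 3 0 0 0;255 0 0 3 0 0 0'
python3 gap.py .5
python3 -m jog '255 0 0 3 0 0 0;255 0 0 0 0 0 0'
python3 gap.py .5
python3 look.py scene c15.png 300 80 420 180 6;python3 look.py side s15.png 280 140 400 240 6
```

```text
clock: 11.52
eef_pos: [682.9, -24.9, 237.1]
tcp_rot: [-2.588, -0.008, -2.937]
contact_force: [-1.4, 0.5, 11.2]
opening: -0.001
[ 0.23  0.46  1.58 -0.6   1.2  -1.3 ] [682.86989101 -24.91896081 237.12140812] [-2.588 -0.008 -2.937] [-1.4  0.5 11.2]
0.5 to tab, tool axes [-1.1  2.3 -2.5]
clock: 11.68
eef_pos: [683.2, -25.3, 236.9]
tcp_rot: [-2.589, -0.006, -2.939]
contact_force: [-1.9, -1.4, 2.8]
opening: 0.0
[ 0.23  0.46  1.58 -0.6   1.19 -1.3 ] [683.20407652 -25.27575184 236.92615376] [-2.589 -0.006 -2.939] [-1.9 -1.4  2.8]
0.5 to tab, tool axes [-0.9  2.6 -2.9]
 11.6833 [683.2 -25.3 236.9] [-2.589 -0.006 -2.939]
 11.7333 [683.2 -25.3 236.9] [-2.589 -0.006 -2.938]
```

View pics/z_c15.png

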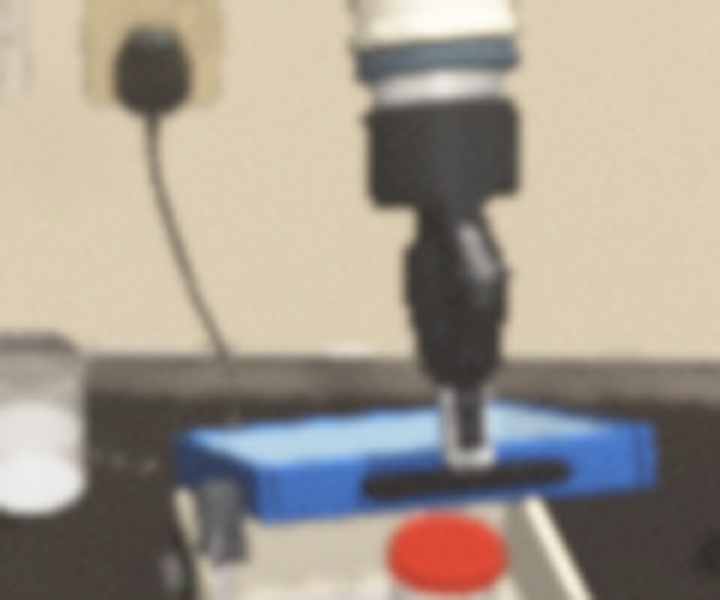

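View pics/z_s15.png

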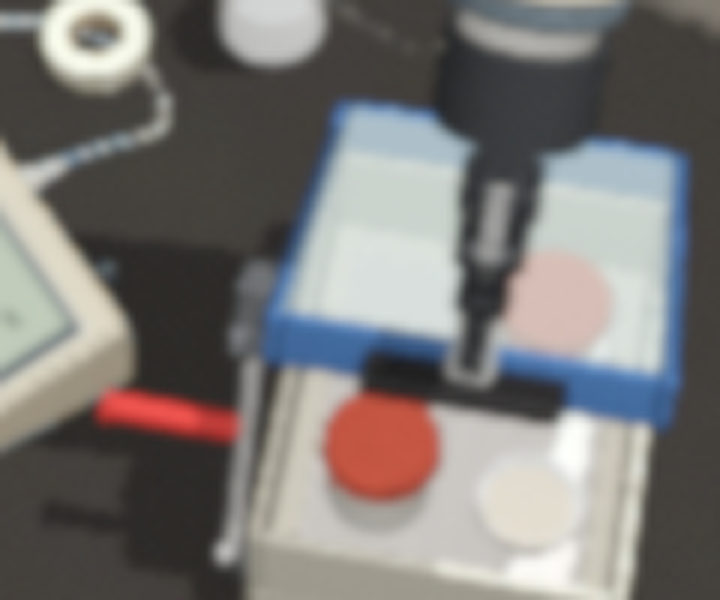

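```bash
python3 -m jog '255 0 0 4 0 0 0'
python3 -m jog '255 0 0 4 0 0 0'
python3 gap.py .5
```

```text
clock: 11.87
eef_pos: [683.6, -26.0, 235.7]
tcp_rot: [-2.59, -0.005, -2.939]
contact_force: [-17.5, 20.4, 38.7]
opening: 0.002
clock: 11.95
eef_pos: [683.6, -26.1, 235.5]
tcp_rot: [-2.591, -0.003, -2.94]
contact_force: [-19.8, 19.0, 36.8]
opening: 0.003
[ 0.22  0.46  1.58 -0.6   1.19 -1.29] [683.60666298 -26.14092767 235.52763497] [-2.591 -0.003 -2.94 ] [-19.8  19.   36.8]
0.5 to tab, tool axes [-0.6  2.7 -4.6]
```

A hard stop: about 47 N with almost no travel, so the rod carries the hood. I'll back off.

```bash
python3 -m jog '255 0 0 -6 0 0 0;255 0 0 -15 0 0 0;255 0 0 -35 0 0 0;255 0 0 -40 0 0 0;255 0 0 -40 0 0 0'
python3 -m jog '255 0 0 -40 0 0 0;255 0 0 -40 0 0 0;255 0 0 0 0 0 0'
python3 look.py scene c16.png 300 80 420 180 6;python3 look.py side s16.png 280 140 400 240 6;python3 look.py wrist w16.png
```

```text
clock: 12.37
eef_pos: [664.8, 44.7, 345.9]
tcp_rot: [-2.597, -0.017, -2.944]
contact_force: [0.5, -0.1, 0.0]
opening: -0.0
clock: 12.62
eef_pos: [657.4, 92.1, 421.9]
tcp_rot: [-2.602, -0.011, -2.94]
contact_force: [-0.1, -0.1, 1.8]
opening: 0.0
 12.6167 [657.4  92.1 421.9] [-2.602 -0.011 -2.94 ]
 12.6667 [657.   90.9 418.8] [-2.602 -0.014 -2.941]
[[-0.1797, 0.9209, 0.346, 578.4749], [0.8381, 0.3275, -0.4362, 148.7084], [-0.515, 0.2117, -0.8306, 539.8824], [0.0, 0.0, 0.0, 1.0]] 12.7167 [656.4  89.6 416.1] [-2.601 -0.018 -2.941]
```

View pics/z_c16.png

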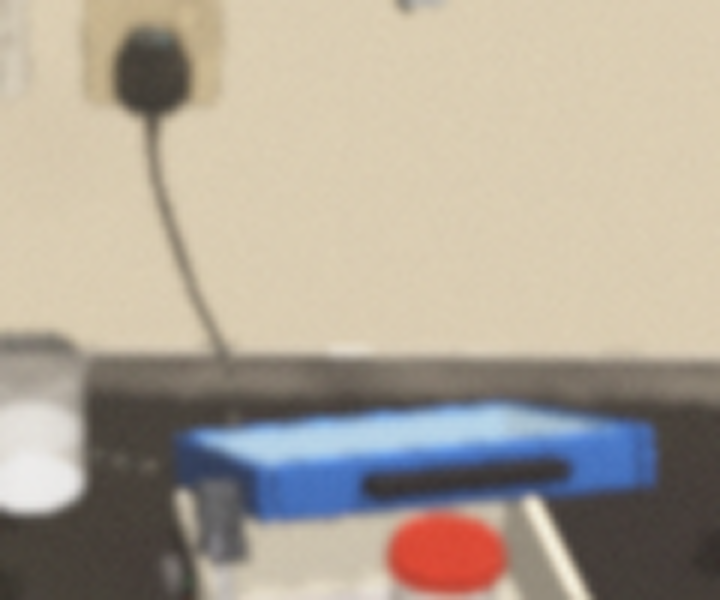

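View pics/z_s16.png

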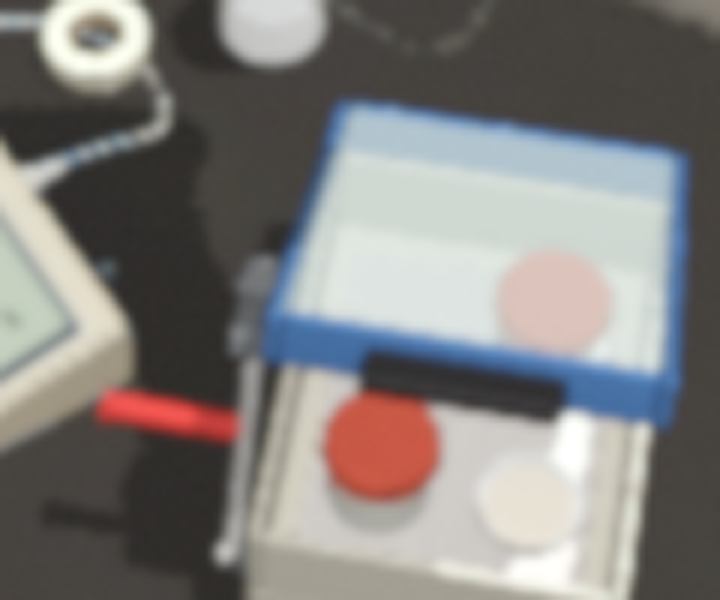

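View pics/w16.png

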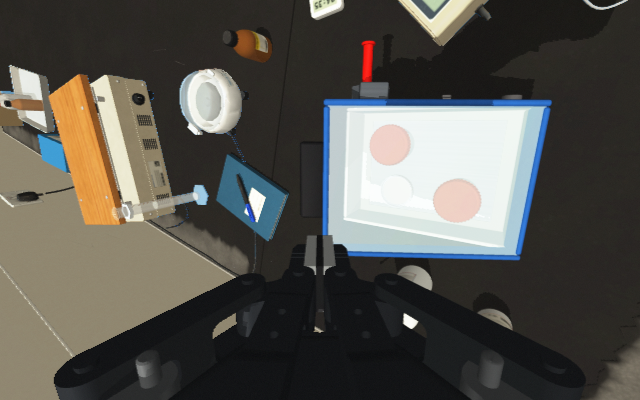

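View pics/c16.png

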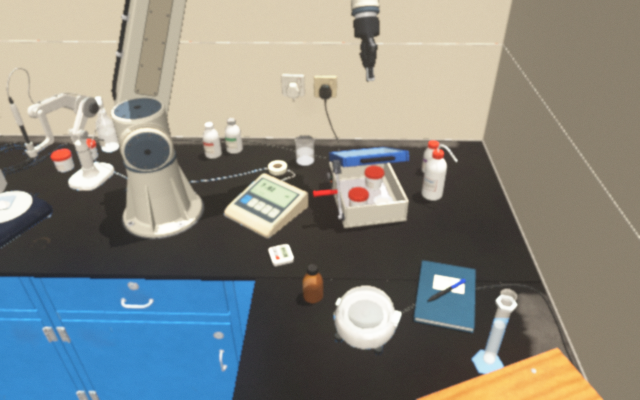

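```bash
python3 - <<'E'
from hd import *
for a in(.46,.48,.5,.52,.54): print(a,[proj(C[n],hood(q,(0,-274,13),a)).round(1).tolist() for n in C],[proj(C[n],hood(q,(-100,-260,0),a)).round(1).tolist() for n in C])
for a in (1.03,1.07,1.11): print([proj(C[n],rod(q,(-77,80,0),a)).round(1).tolist() for n in C])
print("flange obs side",280+104/6-.4,140+405/6-.4)
E
python3 - <<'E'
import cv2,numpy as np
a=cv2.imread("pics/scene0.png").astype(int);b=cv2.imread("pics/c16.png").astype(int)
for n,(x,y,X,Y) in dict(bottle=(298,262,328,306),beaker=(294,132,318,168),timer=(266,242,296,268),tape=(265,158,292,178)).items(): print(n,abs(a-b)[y:Y,x:X].mean().round(2))
E
```

```text
0.46 [[377.7, 161.7], [356.9, 206.1]] [[343.7, 169.2], [323.2, 202.0]]
0.48 [[377.6, 159.8], [357.1, 204.5]] [[343.5, 167.5], [323.3, 200.5]]
0.5 [[377.4, 158.0], [357.4, 202.8]] [[343.4, 165.7], [323.5, 199.0]]
0.52 [[377.2, 156.1], [357.7, 201.2]] [[343.2, 163.9], [323.7, 197.5]]
0.54 [[377.0, 154.2], [357.9, 199.5]] [[343.0, 162.1], [323.8, 196.0]]
[[313.6, 193.2], [297.5, 206.7]]
[[313.7, 193.3], [297.3, 207.2]]
[[313.9, 193.5], [297.1, 207.7]]
flange obs side 296.93333333333334 207.1
bottle 5.59
beaker 9.84
timer 6.59
tape 7.26
```

```bash
python3 -c "
from rig import ticket
print(ticket.sign_off())"
```

```text
the job is handed in; nothing more can be done
None
```

The rod is up at about 1.06 rad with its ball in the socket, and it carries the hood. The job was handed in at about 12.8 s with the arm clear. I pinched the rod's handle to swing it up from its rest, let go, then pressed the hood's tab down onto it with the shut fingers.

**Last checks**
- **Seating:** the hood came to a hard stop and held about 47 N at the fingertips with almost no further travel. It stayed there after I backed off.
- **Hood angle:** the side and scene views put the hood at about 0.48–0.50. That is up to 0.02 below the 0.50 home value, which I take as calibration error.
- **Rod after seating:** the red handle still lies where it should for 1.07 rad.
- **Bottle, beaker, timer and tape:** they look unmoved in the last scene picture. A plain pixel comparison with the first picture was inconclusive because the arm and its shadow had moved.

**What went wrong on the way**
- On the first handle grasp the hood dropped from about 0.80 to 0.76 rad, most likely because the wrist pressed the socket lug. It stayed above 0.70, so I let go, leaned the wrist away and gripped again. I estimate the push at roughly 10 N from joint torques, but did not measure it.
- The final press was harder than I intended, though below the 120 N wrist limit.

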